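Sort the left and right walker legs into the glue press and clamp it

TASK

Put each freshly glued walker leg, block up and flat, into the press tray whose tab shows the same leg: left and right legs are mirror images. Then swing the clear cover fully shut and tighten its four knobs clockwise in two passes in star order (in each pass one diagonal pair, then the other): about half way to the stop on the first pass, fully home on the second. Do not knock over the bottles, the pot or the cup.

Things in the scene. Friction and masses are not known exactly. Their poses are not given: they have to be found in the camera images.
- press: The glue press: a plywood board 200 x 270 x 8 mm, fixed, carrying the two trays side by side along its y, and a hinged cover at its far (+x) edge. Origin: centre of its underside. x points away from the robot, give or take 0.25 rad.
- tray_left: Grey tray on the press, at either side, fixed: 176 (x) x 122 x 36 mm outside, walls and floor 4 mm. From its -x (robot-side) end a tab 70 mm wide sticks out 49 mm near rim height, with a raised wooden picture of a left leg, nearly life size. Origin: centre of underside; inside floor 4 mm above. Two legs fit one behind the other, bars along x.
- tray_right: Grey tray on the press, at either side, fixed: 176 (x) x 122 x 36 mm outside, walls and floor 4 mm. From its -x (robot-side) end a tab 70 mm wide sticks out 49 mm near rim height, with a raised wooden picture of a right leg, nearly life size. Origin: centre of underside; inside floor 4 mm above. Two legs fit one behind the other, bars along x.
- cover (a joint): Angle of the cover: 0 shut, level on the trays; 1.9 fully open; starts leaning back at 1.7 to 1.82. Clear sheet 190 mm from hinge to edge, 256 wide, 8 thick, plywood rim, four knobs on its outer (upper) face. Stiff hinge: stays where left, needs about 6 N. A closed fingertip can push it over on the outer face, on the middle line between the knobs. Just clears legs that lie flat.
- cover_hinge (a point): Middle of the cover's hinge line, in the plane of its inner face, 95 mm to +x of the press's origin and 46 mm above its underside. The line runs along the press's y.
- cover_edge (a point): Middle of the cover's free edge, on its outer (upper when shut) face, 190 mm from the hinge.
- knob_a (a joint): Clamp knob at the cover's near left corner (cover shut, robot's view), diagonal to knob_c. Value: clockwise turn seen from above, cover shut: starts 0 to 0.15 (loose), half way 0.75, hard stop 1.5. Stays where left, friction 0.06 N m. Its grip bar, 42 mm long, 14 thick, lies along the press's x at 0 and turns with the value.
- knob_a_grip (a point): On the axis of knob_a, at the height to grip, 31 mm above the foot of its bar piece and 7 mm below its top. The cover's outer face is 37 mm below it; the round flange, 22 mm in radius, ends 23 mm below it. The knobs are 100 mm apart along the press's x and 170 mm along y.
- knob_b (a joint): Clamp knob at the cover's far left corner (cover shut, robot's view), diagonal to knob_d. Value: clockwise turn seen from above, cover shut: starts 0 to 0.15 (loose), half way 0.75, hard stop 1.5. Stays where left, friction 0.06 N m. Its grip bar, 42 mm long, 14 thick, lies along the press's x at 0 and turns with the value.
- knob_b_grip (a point): On the axis of knob_b, at the height to grip, 31 mm above the foot of its bar piece and 7 mm below its top. The cover's outer face is 37 mm below it; the round flange, 22 mm in radius, ends 23 mm below it. The knobs are 100 mm apart along the press's x and 170 mm along y.
- knob_c (a joint): Clamp knob at the cover's far right corner (cover shut, robot's view), diagonal to knob_a. Value: clockwise turn seen from above, cover shut: starts 0 to 0.15 (loose), half way 0.75, hard stop 1.5. Stays where left, friction 0.06 N m. Its grip bar, 42 mm long, 14 thick, lies along the press's x at 0 and turns with the value.
- knob_c_grip (a point): On the axis of knob_c, at the height to grip, 31 mm above the foot of its bar piece and 7 mm below its top. The cover's outer face is 37 mm below it; the round flange, 22 mm in radius, ends 23 mm below it. The knobs are 100 mm apart along the press's x and 170 mm along y.
- knob_d (a joint): Clamp knob at the cover's near right corner (cover shut, robot's view), diagonal to knob_b. Value: clockwise turn seen from above, cover shut: starts 0 to 0.15 (loose), half way 0.75, hard stop 1.5. Stays where left, friction 0.06 N m. Its grip bar, 42 mm long, 14 thick, lies along the press's x at 0 and turns with the value.
- knob_d_grip (a point): On the axis of knob_d, at the height to grip, 31 mm above the foot of its bar piece and 7 mm below its top. The cover's outer face is 37 mm below it; the round flange, 22 mm in radius, ends 23 mm below it. The knobs are 100 mm apart along the press's x and 170 mm along y.
- left1: Left walker leg, brown wood, 30 g, None if absent: bar 60 x 20 x 8 mm along x; a foot 20 mm wide sticks out 22 mm from its +y side, flush with the +x end (to the left seen from above, block up, foot end away). Block to grip on mid bar: 28 mm along x, 14 along y, top 28 mm up. Origin: underside of mid bar. Starts flat, block up, right of the press. Belongs in tray_left.
- left2: Left walker leg, brown wood, 30 g, None if absent: bar 60 x 20 x 8 mm along x; a foot 20 mm wide sticks out 22 mm from its +y side, flush with the +x end (to the left seen from above, block up, foot end away). Block to grip on mid bar: 28 mm along x, 14 along y, top 28 mm up. Origin: underside of mid bar. Starts flat, block up, right of the press. Belongs in tray_left.
- right1: Right walker leg, brown wood, 30 g, None if absent: bar 60 x 20 x 8 mm along x; a foot 20 mm wide sticks out 22 mm from its -y side, flush with the +x end (to the right seen from above, block up, foot end away). Block to grip on mid bar: 28 mm along x, 14 along y, top 28 mm up. Origin: underside of mid bar. Starts flat, block up, right of the press. Belongs in tray_right.
- right2: Right walker leg, brown wood, 30 g, None if absent: bar 60 x 20 x 8 mm along x; a foot 20 mm wide sticks out 22 mm from its -y side, flush with the +x end (to the right seen from above, block up, foot end away). Block to grip on mid bar: 28 mm along x, 14 along y, top 28 mm up. Origin: underside of mid bar. Starts flat, block up, right of the press. Belongs in tray_right.
- bottle_big: Pale see-through bottle with a red cap, 52 mm across, 100 mm tall, loose, not to be knocked over. Origin: centre of the underside.
- bottle_small: Pale see-through bottle with a red cap, 42 mm across, 85 mm tall, loose, not to be knocked over. Origin: centre of the underside.
- paint_pot: Small green pot with a white lid, 36 mm across, 40 mm tall, standing among the legs, loose, not to be knocked over. Origin: centre of the underside.
- beaker: Pale green cup, 70 mm across, 80 mm tall, loose, not to be knocked over. Origin: centre of the underside.
Mind the look-alikes: they are no part of the job. What is shaped like the right1 but turquoise is not meant.

How it is judged (in metres and radians):
On the way, in this order (a step that is already met when the one before it is completed fails the run):
1. every leg lies flat in its own tray, cover still open, knobs still loose (x of left1 in the frame of tray_left between -0.08 and 0.08 m and y of left1 in the frame of tray_left between -0.052 and 0.052 m and z of left1 in the frame of tray_left between -0.003 and 0.01 m and angle between each of left1, left2, right1, right2's own z axis and vertical below 0.15 rad and x of left2 in the frame of tray_left between -0.08 and 0.08 m and y of left2 in the frame of tray_left between -0.052 and 0.052 m and z of left2 in the frame of tray_left between -0.003 and 0.01 m and x of right1 in the frame of tray_right between -0.08 and 0.08 m and y of right1 in the frame of tray_right between -0.052 and 0.052 m and z of right1 in the frame of tray_right between -0.003 and 0.01 m and x of right2 in the frame of tray_right between -0.08 and 0.08 m and y of right2 in the frame of tray_right between -0.052 and 0.052 m and z of right2 in the frame of tray_right between -0.003 and 0.01 m and value of joint cover above 1 rad and value of joint each of knob_a, knob_b, knob_c, knob_d below 0.35 rad), for 0.2 s.
2. the cover is fully shut with the knobs still loose (value of joint cover below 0.04 rad and value of joint each of knob_a, knob_b, knob_c, knob_d below 0.35 rad), for 0.2 s.
3. one diagonal pair of knobs is about half tightened, the other pair still loose (value of joint cover below 0.04 rad and ((value of joint knob_a between 0.45 and 1.1 rad and value of joint knob_c between 0.45 and 1.1 rad and value of joint each of knob_b, knob_d below 0.35 rad) or (value of joint knob_b between 0.45 and 1.1 rad and value of joint knob_d between 0.45 and 1.1 rad and value of joint each of knob_a, knob_c below 0.35 rad))), for 0.2 s.
4. all four knobs are about half tightened (value of joint cover below 0.04 rad and value of joint knob_a between 0.45 and 1.1 rad and value of joint knob_b between 0.45 and 1.1 rad and value of joint knob_c between 0.45 and 1.1 rad and value of joint knob_d between 0.45 and 1.1 rad), for 0.2 s.
5. one diagonal pair is fully home, the other pair still about half (value of joint cover below 0.04 rad and ((value of joint each of knob_a, knob_c above 1.35 rad and value of joint knob_b between 0.45 and 1.1 rad and value of joint knob_d between 0.45 and 1.1 rad) or (value of joint each of knob_b, knob_d above 1.35 rad and value of joint knob_a between 0.45 and 1.1 rad and value of joint knob_c between 0.45 and 1.1 rad))), for 0.2 s.
6. all four knobs are fully home (value of joint cover below 0.04 rad and value of joint each of knob_a, knob_b, knob_c, knob_d above 1.35 rad), for 0.2 s.
At the end, for the whole second after the job is handed in: Every leg lies flat on the floor of the tray with its own picture (within 0.15 rad, underside within 6 mm of the floor), the cover is shut (under 0.04 rad) and all four knobs are home (over 1.35 of 1.5 rad). 'About half' means 0.45 to 1.1 rad, 'loose' under 0.35 (all of step 6 and x of left1 in the frame of tray_left between -0.08 and 0.08 m and y of left1 in the frame of tray_left between -0.052 and 0.052 m and z of left1 in the frame of tray_left between -0.003 and 0.01 m and angle between each of left1, left2, right1, right2's own z axis and vertical below 0.15 rad and x of left2 in the frame of tray_left between -0.08 and 0.08 m and y of left2 in the frame of tray_left between -0.052 and 0.052 m and z of left2 in the frame of tray_left between -0.003 and 0.01 m and x of right1 in the frame of tray_right between -0.08 and 0.08 m and y of right1 in the frame of tray_right between -0.052 and 0.052 m and z of right1 in the frame of tray_right between -0.003 and 0.01 m and x of right2 in the frame of tray_right between -0.08 and 0.08 m and y of right2 in the frame of tray_right between -0.052 and 0.052 m and z of right2 in the frame of tray_right between -0.003 and 0.01 m); the robot touches nothing.
It fails at once if a bottle, the pot or the cup is knocked over (angle between any of bottle_big, bottle_small, paint_pot, beaker's own z axis and vertical above 0.7 rad).
Of left1, left2, right1, right2 only 3 to 4 are there at a start; the rules pass over those that are not, and their reading is None.
At some moment in a run one of left1, left2, right1, right2 may be knocked a few centimetres aside while the robot is not near it.
Once in a run the grip may slacken for a moment while it holds something.
It also fails if it takes over 210 s, if anything falls off the work surface, if the arm or the gripper's body presses on something with over 40 N, if the wrist force passes 120 N, or if a joint passes its speed limit or range.

ROBOT

A 7-joint arm with a two-finger parallel gripper is mounted at the origin on the work surface. World frame = base frame: x ahead of the robot, y to its left, z up, the work surface at z = 0. Lengths are in mm, angles in rad, forces in N, time in s.
With the tool pointing down it reaches from about 400 to 875 mm from the base axis. Payload 19.3 kg.
Tool frame: the origin (TCP) lies between the finger pads; the fingertips stand 14 mm ahead of it and the grasp point (between the pads) lies 5 mm behind it; z points along the fingers, y is the line along which they close (so a half turn about z gives the same grasp; the last joint's range is limited). The gripper opens to 85 mm and grips with 20 to 120 N. Pads are 22 mm wide; open, the fingers measure 114 mm over their backs; the gripper's body (76 mm by 85 mm) begins 54 mm behind the grasp point. The pads swing forward as they close: fully open they stand 13 mm farther back than shut.
Start: joints at [1.279, 0.521, -0.036, 1.599, 0.021, 1.021, -0.113], TCP at [137.463, -609.688, 245.291] pointing down, gripper open.
Joint ranges: [-2.91, 2.91], [-0.3, 2.13], [-1.5, 1.42], [0.17, 2.43], [-1.26, 4.41], [0.16, 1.93], [-2.52, 2.52]. Speed limits (rad/s): [1.89, 1.89, 2.39, 2.39, 3.01, 3.01, 3.01].

INTERFACE

Orientations are given as a unit quaternion [x, y, z, w].
In Python, from station import robot, cams gives the robot as it stands. The module is installed in compiled form; this text tells all that it offers.
- The arm moves only by the shell command python3 -m crank 'ROWS'. ROWS is JSON, a list of rows, each an object of numbers: "grip": the closure, from 0 (fully open) to 1 (shut); "dx", "dy", "dz": the shift along the tool's x, y, z in m; "wx", "wy", "wz": the turn, a rotation vector about the tool's x, y, z in degrees. A call has 1 to 20 rows; each row is the pose to reach, as a shift and turn from the pose commanded when the call began, along the tool's axes at that moment; what a row does not reach only later rows make up. A row lasts 1/10 s, in which the tool goes at most 50 mm and 8.59 degrees, less where a joint would pass 70% of its speed; a pose out of reach is approached as far as the arm can. A call with a gripper value outside its range is refused whole. The fingers move at their own pace and stop on an object; the grip force is fixed at half the most. Time passes only in rows, so rows that repeat a pose let the fingers close. It gives the time, the measured TCP pose, the force, the opening and the grip force at its end, in the units of the state.
- robot.state(): the state, without advancing time (a new reading comes with each control period).
- cams.snapshot(name): name is "scene" or "side" or "wrist"; returns a dict with "pixels" (420x560x3 uint8, blue, green, red), "fx", "fy", "cx", "cy" (pixels), "extrinsics" (4x4, takes a point from world to camera coordinates); the wrist camera has in their place "mount" (4x4, takes a point from camera to tool coordinates, whose origin is the TCP and whose axes are the flange's). Camera axes: x right, y up, looking along -z (the intrinsics and any distortion apply to the point x, -y, -z); pixel columns grow to the right and rows downward; lengths in mm; the calibration is good to about 2 mm. A picture is of the moment at which its call begins: read the wrist's pose just before it. There is no depth.
- robot.hand_in(): hands the job in; it is judged then, once.
The state is a dict: "t": time; "joints": joint angles; "qvel": joint speeds; "joint_torque": joint torques, N m; "tcp_pos": TCP position; "orientation": TCP orientation; "wrist_force": force on the tool from outside, world axes, zero at the start; "moment": the same for the moment, N m; "grip_width": opening from 0.0 (shut) to 1.0 (fully open); "grasp_force": force on a finger pad.
Only numpy, scipy, OpenCV 4.12 (cv2) and the standard library are available. Lean on these libraries where they do the work, as an engineer would, in place of code of your own. Each camera call takes 0.05 s, during which the arm holds its last target. There are 200 camera calls.

## Working session

There is one attempt and no reset: what is moved stays moved. The work goes in short steps, Python scripts to look and compute and a shell command to move; the robot and the scene stay as the last step left them, time stands still between calls to the robot, and variables do not carry over. Pictures are saved under pics/ and viewed, at most 14 in all, crops included, and the job is handed in when it is done.

```bash
mkdir -p pics
cat > h.py <<'E'
import numpy as np, cv2
from scipy.spatial.transform import Rotation as R
from station import robot, cams
def save(n,f,crop=None,s=1):
    d=cams.snapshot(n); p=d["pixels"]
    cv2.imwrite(f"pics/{f}_raw.png",p)
    np.save(f"pics/{f}.npy",{k:v for k,v in d.items() if k!="pixels"},allow_pickle=True)
    return d
def T():
    s=robot.state(); M=np.eye(4); M[:3,:3]=R.from_quat(s["orientation"]).as_matrix(); M[:3,3]=s["tcp_pos"]; return M
def ray(d,u,v,M=None):
    C=np.array([(u-d["cx"])/d["fx"],-(v-d["cy"])/d["fy"],-1])
    X=np.linalg.inv(d["extrinsics"]) if "extrinsics" in d else M@np.array(d["mount"])
    return X[:3,3],X[:3,:3]@C
def onz(d,u,v,z,M=None):
    o,r=ray(d,u,v,M); return o+r*(z-o[2])/r[2]
def proj(d,P,M=None):
    X=np.array(d["extrinsics"]) if "extrinsics" in d else np.linalg.inv(M@np.array(d["mount"]))
    c=X@np.r_[P,1]; return np.array([d["cx"]-d["fx"]*c[0]/c[2], d["cy"]+d["fy"]*c[1]/c[2]])
def tool(P):
    "world target (mm) -> tool-axis shift in m"
    M=T(); return np.round(M[:3,:3].T@(np.array(P)-M[:3,3])/1000,4)
E
python3 - <<'E'
from h import *
M=T(); np.save("pics/M0.npy",M)
ims=[]
for n in("scene","side","wrist"):
    d=save(n,n+"0"); print(n,{k:np.round(v,3).tolist() for k,v in d.items() if k!="pixels"})
print(robot.state())
E
```

```text
scene {'fx': 407.287, 'fy': 407.287, 'cx': 274.539, 'cy': 208.56, 'extrinsics': [[0.772, 0.636, -0.01, -318.778], [-0.518, 0.637, 0.571, 284.52], [0.37, -0.435, 0.821, -1380.835], [0.0, 0.0, 0.0, 1.0]]}
side {'fx': 406.103, 'fy': 406.103, 'cx': 276.72, 'cy': 211.231, 'extrinsics': [[0.915, -0.404, 0.002, -518.09], [0.253, 0.578, 0.776, -139.444], [-0.315, -0.709, 0.631, -993.336], [0.0, 0.0, 0.0, 1.0]]}
wrist {'fx': 325.293, 'fy': 325.293, 'cx': 278.38, 'cy': 209.198, 'mount': [[-0.001, 0.964, 0.267, 67.632], [1.0, 0.001, -0.0, 0.319], [-0.001, 0.267, -0.964, -129.218], [0.0, 0.0, 0.0, 1.0]]}
{'t': 0.15, 'joints': array([ 1.27881045,  0.52189339, -0.0363064 ,  1.59987651,  0.02121016,
        1.0210658 , -0.11280291]), 'qvel': array([-1.07305671e-03, -2.92559517e-03, -7.14732509e-05, -1.05916192e-03,
        1.11099510e-03, -5.57960587e-04,  3.42075200e-04]), 'joint_torque': array([ 3.14240060e-03, -9.27395797e+01,  1.98126130e+00, -3.70056188e+01,
        1.80723297e-02,  6.46392989e-03, -9.61872297e-05]), 'tcp_pos': array([ 137.38913589, -609.47218257,  244.84821292]), 'orientation': array([ 9.93859143e-01,  1.10651793e-01, -8.47509748e-05, -4.20507835e-04]), 'wrist_force': array([ 1.14408499,  0.53500206, -0.37664412]), 'moment': array([-0.01816738, -0.0408657 , -0.02421775]), 'grasp_force': 0.0, 'grip_width': 0.9997201482340459}
```

View pics/scene0_raw.png

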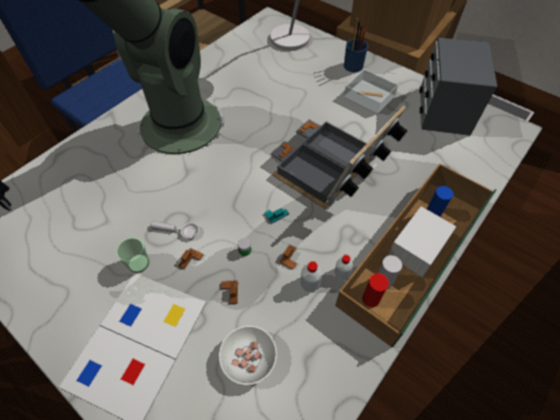

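View pics/wrist0_raw.png

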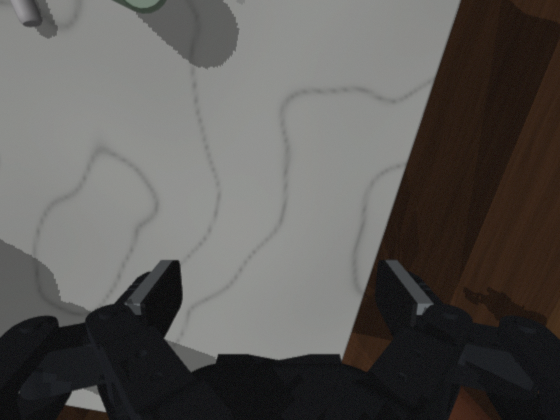

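The scene picture shows the press at (320,160), with tab pictures at (307,128) and (285,150). There are three brown legs at (190,258), (230,292) and (287,256). The turquoise look-alike is at (276,214), the pot at (244,247), the bottles at (312,272) and (345,265), and the beaker at (133,256). Next I'll enlarge the scene and check the side view.

Run:
```python
from h import *
a=cv2.imread("pics/scene0_raw.png"); 
c1=cv2.resize(a[105:305,165:365],(600,600),interpolation=cv2.INTER_CUBIC); cv2.imwrite("pics/c1.png",c1)
d=np.load("pics/scene0.npy",allow_pickle=True).item()
for n,u,v,z in[("A",190,258,8),("B",230,292,8),("C",287,256,8),("pot",244,252,5),("turq",276,214,8),("tabU",307,128,44),("tabL",285,150,44),("beaker",133,262,5),("bot1",312,285,0),("bot2",345,276,0),("press",320,165,20)]: print(n,onz(d,u,v,z).round())
```

```text
A [ 399. -335.    8.]
B [ 547. -339.    8.]
C [ 595. -168.    8.]
pot [ 497. -230.    5.]
turq [487. -83.   8.]
tabU [369. 218.  44.]
tabL [373.  99.  44.]
beaker [ 289. -439.    5.]
bot1 [ 694. -190.    0.]
bot2 [ 745. -115.    0.]
press [482. 136.  20.]
```

View pics/c1.png

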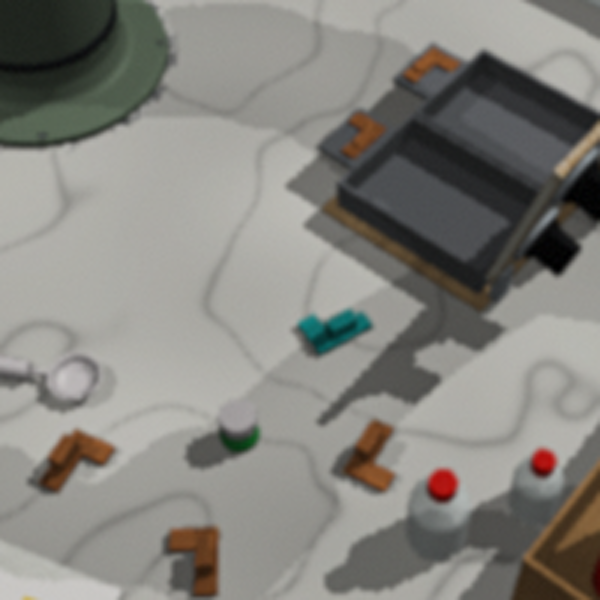

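View pics/side0_raw.png

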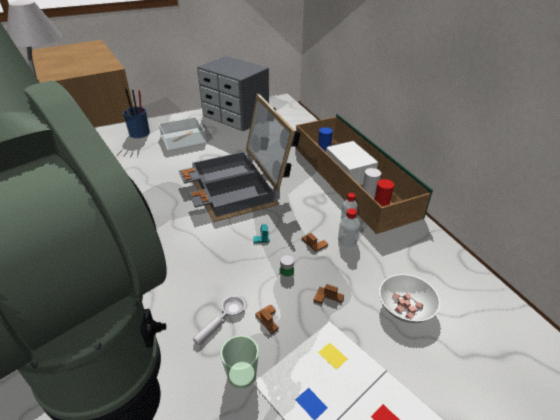

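Chirality read from above:
- A (crop (75,460)): heading up along the bar, the foot is on the right, so it's a right leg.
- B (crop (205,560)): foot on the left, so it's a left leg.
- C (crop (370,455)): heading down-left, the foot is on the left, so it's a left leg.
- The turquoise one at crop (335,330) is excluded by colour.

I'll confirm this with the wrist camera over the legs, then over the press.

```bash
python3 -m crank '[{"dx":0.245,"dy":-0.124},{"dx":0.49,"dy":-0.247},{"dx":0.49,"dy":-0.247},{"dx":0.49,"dy":-0.247},{"dx":0.49,"dy":-0.247},{"dx":0.49,"dy":-0.247},{"dx":0.49,"dy":-0.247},{"dx":0.49,"dy":-0.247},{"dx":0.49,"dy":-0.247},{"dx":0.49,"dy":-0.247},{"dx":0.49,"dy":-0.247},{"dx":0.49,"dy":-0.247},{"dx":0.49,"dy":-0.247},{"dx":0.49,"dy":-0.247},{"dx":0.49,"dy":-0.247},{"dx":0.49,"dy":-0.247},{"dx":0.49,"dy":-0.247},{"dx":0.49,"dy":-0.247}]'
python3 - <<'E'
from h import *
M=T(); np.save("pics/M1.npy",M); print(M.round(3)); d=save("wrist","w1")
cv2.imwrite("pics/w1.png",cv2.resize(d["pixels"],(800,600),interpolation=cv2.INTER_CUBIC)); print(robot.state()["joints"])
E
```

```text
[[ 9.76000e-01  2.20000e-01 -0.00000e+00  1.37389e+02]
 [ 2.20000e-01 -9.76000e-01  1.00000e-03 -6.09472e+02]
 [-0.00000e+00 -1.00000e-03 -1.00000e+00  2.44848e+02]
 [ 0.00000e+00  0.00000e+00  0.00000e+00  1.00000e+00]]
[ 1.27880721  0.5217615  -0.03627798  1.59974881  0.02119265  1.02110564
 -0.11281064]invalid input at $[0]: expected keys grip, dx, dy, dz, wx, wy, wz
```

View pics/w1.png

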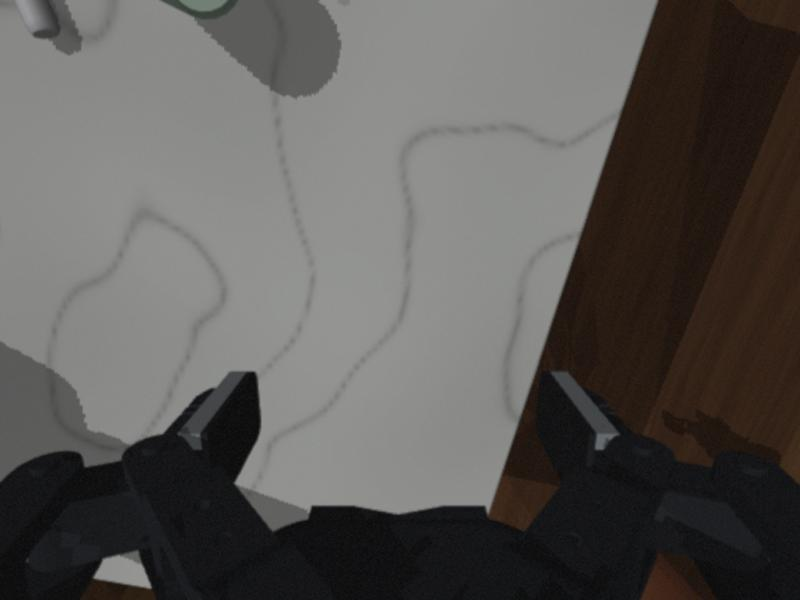

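```bash
python3 -m crank '[{"grip":0,"dx":0.25,"dy":-0.126,"dz":0,"wx":0,"wy":0,"wz":0},{"grip":0,"dx":0.49,"dy":-0.247,"dz":0,"wx":0,"wy":0,"wz":0},{"grip":0,"dx":0.49,"dy":-0.247,"dz":0,"wx":0,"wy":0,"wz":0},{"grip":0,"dx":0.49,"dy":-0.247,"dz":0,"wx":0,"wy":0,"wz":0},{"grip":0,"dx":0.49,"dy":-0.247,"dz":0,"wx":0,"wy":0,"wz":0},{"grip":0,"dx":0.49,"dy":-0.247,"dz":0,"wx":0,"wy":0,"wz":0},{"grip":0,"dx":0.49,"dy":-0.247,"dz":0,"wx":0,"wy":0,"wz":0},{"grip":0,"dx":0.49,"dy":-0.247,"dz":0,"wx":0,"wy":0,"wz":0},{"grip":0,"dx":0.49,"dy":-0.247,"dz":0,"wx":0,"wy":0,"wz":0},{"grip":0,"dx":0.49,"dy":-0.247,"dz":0,"wx":0,"wy":0,"wz":0},{"grip":0,"dx":0.49,"dy":-0.247,"dz":0,"wx":0,"wy":0,"wz":0},{"grip":0,"dx":0.49,"dy":-0.247,"dz":0,"wx":0,"wy":0,"wz":0},{"grip":0,"dx":0.49,"dy":-0.247,"dz":0,"wx":0,"wy":0,"wz":0},{"grip":0,"dx":0.49,"dy":-0.247,"dz":0,"wx":0,"wy":0,"wz":0},{"grip":0,"dx":0.49,"dy":-0.247,"dz":0,"wx":0,"wy":0,"wz":0},{"grip":0,"dx":0.49,"dy":-0.247,"dz":0,"wx":0,"wy":0,"wz":0}]'
python3 - <<'E'
from h import *
M=T(); np.save("pics/M1.npy",M); print(M.round(3)); d=save("wrist","w1")
cv2.imwrite("pics/w1.png",cv2.resize(d["pixels"],(800,600),interpolation=cv2.INTER_CUBIC)); print(robot.state()["joints"])
E
```

```text
t: 1.8
tcp_pos: [560.5, -261.9, 245.5]
orientation: [0.994, 0.11, -0.0, 0.0]
wrist_force: [-0.8, 0.7, -0.3]
grip_width: 1.0
grasp_force: 0.0
[[ 9.76000e-01  2.18000e-01  0.00000e+00  5.60526e+02]
 [ 2.18000e-01 -9.76000e-01 -0.00000e+00 -2.61906e+02]
 [-0.00000e+00  0.00000e+00 -1.00000e+00  2.45470e+02]
 [ 0.00000e+00  0.00000e+00  0.00000e+00  1.00000e+00]]
[ 0.44157211  0.51376461 -0.14748722  1.61252217  0.08492193  1.02145486
 -1.08184482]
```

View pics/w1.png

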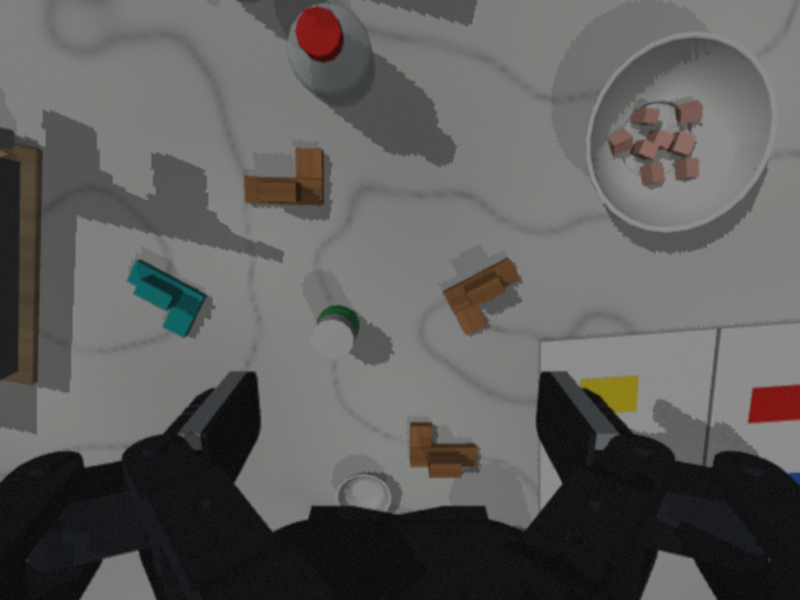

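Wrist picture confirms the legs. C at (285,188) has its foot at the right end pointing up, so left. B at (485,290) has its foot at the left end pointing down, so left. A at (442,455) has its foot at the left end pointing up, so right. The turquoise look-alike at (167,297) is ignored. I'll fit poses by matching silhouettes.

```bash
cat > fit.py <<'E'
from h import *
from scipy.optimize import minimize
def boxes(s):
    B=[((-30,-10,0),(30,10,8)),((10,10,0) if s>0 else (10,-32,0),(30,32,8) if s>0 else (30,-10,8)),((-14,-7,8),(14,7,28))]
    return [np.array([[x,y,z] for x in(a[0],b[0]) for y in(a[1],b[1]) for z in(a[2],b[2])],float) for a,b in B]
def render(d,M,p,s,z0,shape,k=4):
    m=np.zeros((shape[0]*k,shape[1]*k),np.uint8); Rz=R.from_euler("z",p[2]).as_matrix()
    for b in boxes(s):
        q=np.array([proj(d,Rz@v+[p[0],p[1],z0],M) for v in b])
        cv2.fillConvexPoly(m,cv2.convexHull(((q+.5)*k).astype(np.int32)),255)
    return cv2.resize(m,shape[::-1],interpolation=cv2.INTER_AREA)/255.
def brown(img):
    h=cv2.cvtColor(img,cv2.COLOR_BGR2HSV); return cv2.inRange(h,(3,110,40),(18,255,255))
def fit(d,img,M,p0,s,z0=0,win=60,mask=None):
    m=(brown(img) if mask is None else mask)/255.
    u=proj(d,np.r_[p0[:2],z0+8],M).astype(int); W=np.zeros_like(m); W[max(0,u[1]-win):u[1]+win,max(0,u[0]-win):u[0]+win]=1; m=m*W
    best=None
    for a in(p0[2]-.35,p0[2],p0[2]+.35):
        r=minimize(lambda p:np.abs(render(d,M,[p[0],p[1],p[2]/30],s,z0,m.shape)-m).sum()/m.sum(),[p0[0],p0[1],a*30],method="Nelder-Mead",options=dict(initial_simplex=np.array([[p0[0],p0[1],a*30],[p0[0]+8,p0[1],a*30],[p0[0],p0[1]+8,a*30],[p0[0],p0[1],a*30+6]]),maxiter=90,xatol=.1,fatol=1e-4))
        if best is None or r.fun<best.fun: best=r
    return best.x[0],best.x[1],best.x[2]/30,best.fun
E
python3 - <<'E'
from fit import *
M=np.load("pics/M1.npy"); d=np.load("pics/w1.npy",allow_pickle=True).item(); img=cv2.imread("pics/w1_raw.png")
f=.7
for n,s,a,b in[("C",1,(252,190),(318,190)),("B",1,(512,270),(455,295)),("A",-1,(475,455),(415,460))]:
    P=onz(d,a[0]*f,a[1]*f,8,M);Q=onz(d,b[0]*f,b[1]*f,8,M); v=Q-P; c=(P+Q)/2
    p0=[c[0],c[1],np.arctan2(v[1],v[0])]; print(n,np.round(p0,2),np.round(fit(d,img,M,p0,s),3),np.hypot(*v[:2]))
for n,u,v,z in[("pot lid",333,338,40),("bottle base",340,90,0)]: print(n,onz(d,u*f,v*f,z,M).round())
E
```

```text
C [ 593.5  -166.4    -1.35] [ 5.92696e+02 -1.65318e+02 -1.38200e+00  1.29000e-01] 50.72344325977934
B [ 556.05 -334.64    2.22] [ 5.53023e+02 -3.33675e+02  2.29800e+00  1.22000e-01] 49.77672773712297
A [ 391.59 -343.97    1.89] [ 3.91102e+02 -3.41720e+02  1.79600e+00  1.69000e-01] 54.367737390593874
pot lid [ 495. -226.   40.]
bottle base [ 673. -193.    0.]
```

```bash
python3 -m crank '[{"grip":0,"dx":0,"dy":-0.206,"dz":0,"wx":0,"wy":0,"wz":0},{"grip":0,"dx":0,"dy":-0.41,"dz":0,"wx":0,"wy":0,"wz":0},{"grip":0,"dx":0,"dy":-0.41,"dz":0,"wx":0,"wy":0,"wz":0},{"grip":0,"dx":0,"dy":-0.41,"dz":0,"wx":0,"wy":0,"wz":0},{"grip":0,"dx":0,"dy":-0.41,"dz":0,"wx":0,"wy":0,"wz":0},{"grip":0,"dx":0,"dy":-0.41,"dz":0,"wx":0,"wy":0,"wz":0},{"grip":0,"dx":0,"dy":-0.41,"dz":0,"wx":0,"wy":0,"wz":0},{"grip":0,"dx":0,"dy":-0.41,"dz":0,"wx":0,"wy":0,"wz":0},{"grip":0,"dx":0,"dy":-0.41,"dz":0,"wx":0,"wy":0,"wz":0},{"grip":0,"dx":0,"dy":-0.41,"dz":0,"wx":0,"wy":0,"wz":0},{"grip":0,"dx":0,"dy":-0.41,"dz":0,"wx":0,"wy":0,"wz":0},{"grip":0,"dx":0,"dy":-0.41,"dz":0,"wx":0,"wy":0,"wz":0},{"grip":0,"dx":0,"dy":-0.41,"dz":0,"wx":0,"wy":0,"wz":0}]'
python3 - <<'E'
from h import *
M=T(); np.save("pics/M2.npy",M); print(M.round(3)); d=save("wrist","w2")
cv2.imwrite("pics/w2.png",cv2.resize(d["pixels"],(800,600),interpolation=cv2.INTER_CUBIC)); print(robot.state()["joints"])
E
```

```text
t: 3.15
tcp_pos: [471.3, 137.8, 245.3]
orientation: [0.994, 0.11, 0.0, 0.0]
wrist_force: [0.3, 0.2, -0.0]
grip_width: 1.0
grasp_force: 0.0
[[ 9.76000e-01  2.18000e-01  0.00000e+00  4.71289e+02]
 [ 2.18000e-01 -9.76000e-01 -0.00000e+00  1.37801e+02]
 [-0.00000e+00  0.00000e+00 -1.00000e+00  2.45314e+02]
 [ 0.00000e+00  0.00000e+00  0.00000e+00  1.00000e+00]]
[-0.1721453   0.32081068 -0.29101584  1.93340661  0.11562803  0.90335607
 -1.87160021]
```

View pics/w2.png

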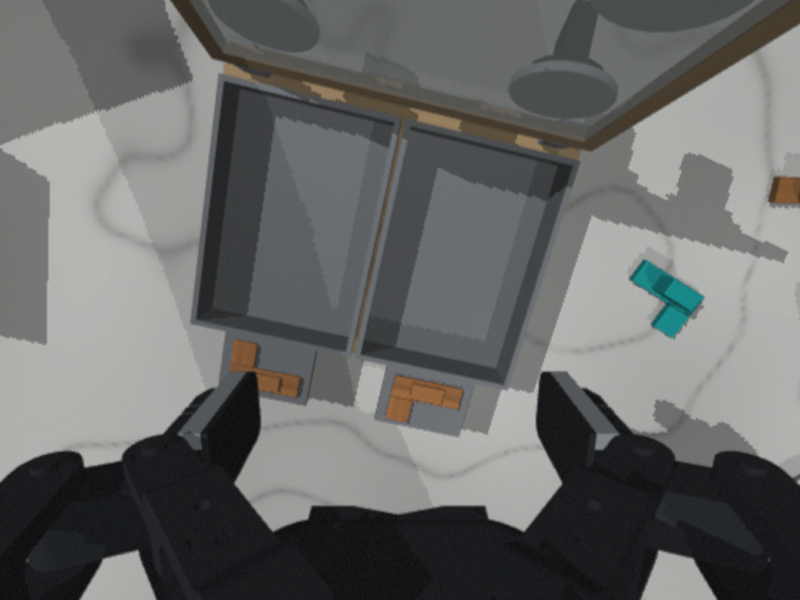

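The +y-side tab picture at (265,372) has its bar heading left with the foot up, so it's a right leg and that tray is tray_right. The -y-side tab at (425,395) has its foot down, so that tray is tray_left. Rim corners are at (192,323), (503,383), (578,160) and (221,77).

Run:
```python
from h import *
M=np.load("pics/M2.npy"); d=np.load("pics/w2.npy",allow_pickle=True).item(); f=.7
q={n:onz(d,u*f,v*f,44,M) for n,u,v in[("nl",192,323),("nr",503,384),("fr",579,161),("fl",221,77),("nlg",348,354),("nrg",357,356),("flg",398,122),("frg",408,125),("tabR1",225,392),("tabR2",306,404),("tabL1",376,419),("tabL2",460,437)]}
for k,v in q.items(): print(k,v.round(1))
n=lambda a,b:(np.linalg.norm(q[a]-q[b]).round(1),np.arctan2(*(q[b]-q[a])[[1,0]]).round(3))
print(n("nl","nr"),n("fl","fr"),n("nl","fl"),n("nr","fr"),n("nl","nlg"),n("nrg","nr"))
c=(q["nl"]+q["nr"]+q["fl"]+q["fr"])/4; print(c, (q["nl"]+q["nlg"]+q["fl"]+q["flg"])/4,(q["nr"]+q["nrg"]+q["fr"]+q["frg"])/4)
```

```text
nl [396.4 278.3  44. ]
nr [398.8  37.2  44. ]
fr [570.2  32.5  44. ]
fl [569.6 277.1  44. ]
nlg [397.3 159.6  44. ]
nrg [397.2 152.6  44. ]
flg [567.8 158.5  44. ]
frg [567.4 151.6  44. ]
tabR1 [345.2 247.4  44. ]
tabR2 [348.6 183.9  44. ]
tabL1 [347.7 127.4  44. ]
tabL2 [346.5  58.1  44. ]
(np.float64(241.1), np.float64(-1.561)) (np.float64(244.5), np.float64(-1.568)) (np.float64(173.2), np.float64(-0.007)) (np.float64(171.5), np.float64(-0.027)) (np.float64(118.7), np.float64(-1.563)) (np.float64(115.4), np.float64(-1.556))
[483.75671852 156.2860645   44.        ] [482.75318665 218.37490972  44.        ] [483.39826944  93.48186946  44.        ]
```

```bash
cat >> fit.py <<'E'
def plan(x,y,z,psi):
    M=T(); a=np.arctan2(M[1,0],M[0,0]); w=(psi-a+np.pi)%(2*np.pi)-np.pi
    print("dx,dy,dz",tool([x,y,z]),"wz",round(-np.degrees(w),1),"t",robot.state()["t"])
legs=dict(C=([592.7,-165.3,-1.382],1),B=([553.,-333.7,2.298],1),A=([391.1,-341.7,1.796],-1))
def look(*ns):
    d=cams.snapshot("scene")
    for n in ns: print(n,np.round(fit(d,d["pixels"],None,legs[n][0],legs[n][1],win=22),2))
    return d
E
python3 - <<'E'
from fit import *
d=look("A","B","C")
for u,v in((312.5,266),(346,258.5)): print(onz(d,u,v,100),onz(d,u,v,85))
M=np.load("pics/M1.npy"); e=np.load("pics/w1.npy",allow_pickle=True).item(); print(onz(e,320*.7,33*.7,97,M))
plan(592.7,-165.3,110,1.76)
E
```

```text
A [ 3.9079e+02 -3.4151e+02  1.9100e+00  3.6000e-01]
B [ 5.5101e+02 -3.3135e+02  2.3000e+00  3.0000e-01]
C [ 5.9132e+02 -1.6293e+02 -1.3000e+00  3.1000e-01]
[ 687.55760024 -190.40200326  100.        ] [ 683.82280082 -183.67075729   85.        ]
[ 737.64120576 -123.90980683  100.        ] [ 734.77214122 -116.02919044   85.        ]
[ 686.67316302 -191.68623      97.        ]
dx,dy,dz [0.0522 0.3227 0.1353] wz -88.2 t 3.25
```

```bash
python3 -m crank '[{"grip":0.5,"dx":0.052,"dy":0.323,"dz":0,"wx":0,"wy":0,"wz":-88},{"grip":0.5,"dx":0.052,"dy":0.323,"dz":0,"wx":0,"wy":0,"wz":-88},{"grip":0.5,"dx":0.052,"dy":0.323,"dz":0,"wx":0,"wy":0,"wz":-88},{"grip":0.5,"dx":0.052,"dy":0.323,"dz":0,"wx":0,"wy":0,"wz":-88},{"grip":0.5,"dx":0.052,"dy":0.323,"dz":0,"wx":0,"wy":0,"wz":-88},{"grip":0.5,"dx":0.052,"dy":0.323,"dz":0,"wx":0,"wy":0,"wz":-88},{"grip":0.5,"dx":0.052,"dy":0.323,"dz":0,"wx":0,"wy":0,"wz":-88},{"grip":0.5,"dx":0.052,"dy":0.323,"dz":0,"wx":0,"wy":0,"wz":-88},{"grip":0.5,"dx":0.052,"dy":0.323,"dz":0,"wx":0,"wy":0,"wz":-88},{"grip":0.5,"dx":0.052,"dy":0.323,"dz":0.1,"wx":0,"wy":0,"wz":-88},{"grip":0.5,"dx":0.052,"dy":0.323,"dz":0.12,"wx":0,"wy":0,"wz":-88},{"grip":0.5,"dx":0.052,"dy":0.323,"dz":0.12,"wx":0,"wy":0,"wz":-88},{"grip":0.5,"dx":0.052,"dy":0.323,"dz":0.12,"wx":0,"wy":0,"wz":-88},{"grip":0.5,"dx":0.052,"dy":0.323,"dz":0.12,"wx":0,"wy":0,"wz":-88},{"grip":0.5,"dx":0.052,"dy":0.323,"dz":0.12,"wx":0,"wy":0,"wz":-88}]'
python3 - <<'E'
from fit import *
M=T(); d=save("wrist","w3"); np.save("pics/M3.npy",M)
print(np.round(fit(d,d["pixels"],M,legs["C"][0],1,win=150),3)); plan(592.7,-165.3,24,1.76)
cv2.imwrite("pics/w3.png",d["pixels"]); print(robot.state()["joints"])
E
```

```text
t: 4.75
tcp_pos: [593.6, -164.9, 127.1]
orientation: [0.638, 0.77, 0.0, 0.001]
wrist_force: [-0.9, 0.2, -0.0]
grip_width: 0.499
grasp_force: 0.0
[ 5.92715e+02 -1.65252e+02 -1.39200e+00  1.02000e-01]
dx,dy,dz [-1.000e-04 -1.200e-03  1.031e-01] wz -0.2 t 4.8
[ 0.48427511  0.68321447 -0.46100898  1.70597967  0.38688725  0.84139574
  0.03855428]
```

View pics/w3.png

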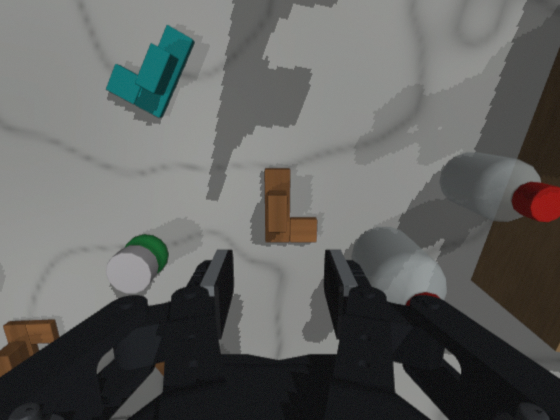

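The leg at (285,207) sits centred between the fingers, and the fit agrees to within 0.1 mm. The bottle is clear at (400,275). I'll descend and grip.

```bash
python3 -m crank '[{"grip":0.5,"dx":0,"dy":-0.001,"dz":0.05,"wx":0,"wy":0,"wz":0},{"grip":0.5,"dx":0,"dy":-0.001,"dz":0.09,"wx":0,"wy":0,"wz":0},{"grip":0.5,"dx":0,"dy":-0.001,"dz":0.103,"wx":0,"wy":0,"wz":0},{"grip":0.5,"dx":0,"dy":-0.001,"dz":0.103,"wx":0,"wy":0,"wz":0},{"grip":1,"dx":0,"dy":-0.001,"dz":0.103,"wx":0,"wy":0,"wz":0},{"grip":1,"dx":0,"dy":-0.001,"dz":0.103,"wx":0,"wy":0,"wz":0},{"grip":1,"dx":0,"dy":-0.001,"dz":0.103,"wx":0,"wy":0,"wz":0},{"grip":1,"dx":0,"dy":-0.001,"dz":0.103,"wx":0,"wy":0,"wz":0},{"grip":1,"dx":0,"dy":-0.001,"dz":0.103,"wx":0,"wy":0,"wz":0},{"grip":1,"dx":0,"dy":-0.001,"dz":0.103,"wx":0,"wy":0,"wz":0}]'
```

```text
t: 5.8
tcp_pos: [593.0, -165.1, 24.7]
orientation: [0.638, 0.77, 0.001, 0.001]
wrist_force: [-0.4, 0.3, 10.2]
grip_width: 0.15
grasp_force: 59.3
```

Run:
```python
from fit import *
plan(500,-60,125,3.1416); plan(522,82.5,125,3.1416);M=T()
```

```text
dx,dy,dz [ 0.1204 -0.0716 -0.1007] wz -79.3 t 5.8
dx,dy,dz [ 0.2564 -0.0236 -0.1007] wz -79.3 t 5.8
```

```bash
python3 -m crank '[{"grip":1,"dx":0,"dy":0,"dz":-0.05,"wx":0,"wy":0,"wz":0},{"grip":1,"dx":0.02,"dy":-0.01,"dz":-0.1,"wx":0,"wy":0,"wz":-10},{"grip":1,"dx":0.06,"dy":-0.035,"dz":-0.1,"wx":0,"wy":0,"wz":-18},{"grip":1,"dx":0.1,"dy":-0.06,"dz":-0.1,"wx":0,"wy":0,"wz":-26},{"grip":1,"dx":0.12,"dy":-0.072,"dz":-0.1,"wx":0,"wy":0,"wz":-34},{"grip":1,"dx":0.15,"dy":-0.06,"dz":-0.1,"wx":0,"wy":0,"wz":-42},{"grip":1,"dx":0.19,"dy":-0.048,"dz":-0.1,"wx":0,"wy":0,"wz":-50},{"grip":1,"dx":0.22,"dy":-0.036,"dz":-0.1,"wx":0,"wy":0,"wz":-58},{"grip":1,"dx":0.256,"dy":-0.024,"dz":-0.1,"wx":0,"wy":0,"wz":-66},{"grip":1,"dx":0.256,"dy":-0.024,"dz":-0.1,"wx":0,"wy":0,"wz":-74},{"grip":1,"dx":0.256,"dy":-0.024,"dz":-0.1,"wx":0,"wy":0,"wz":-79.3},{"grip":1,"dx":0.256,"dy":-0.024,"dz":-0.1,"wx":0,"wy":0,"wz":-79.3},{"grip":1,"dx":0.256,"dy":-0.024,"dz":-0.1,"wx":0,"wy":0,"wz":-79.3},{"grip":1,"dx":0.256,"dy":-0.024,"dz":-0.1,"wx":0,"wy":0,"wz":-79.3}]'
python3 - <<'E'
from fit import *
M=T(); d=save("wrist","w4"); np.save("pics/M4.npy",M); plan(522,82.5,38,3.1416)
cv2.imwrite("pics/w4.png",d["pixels"]); print(robot.state()["joints"])
E
```

```text
t: 7.2
tcp_pos: [520.9, 81.9, 122.8]
orientation: [0.001, 1.0, -0.0, 0.0]
wrist_force: [-0.3, 0.7, -0.6]
grip_width: 0.146
grasp_force: 58.8
dx,dy,dz [-0.0011  0.0006  0.0847] wz -0.1 t 7.25
[ 0.31802195  0.66730337 -0.81982622  1.93145334  0.65855818  0.83329021
  0.70754356]
```

View pics/w4.png

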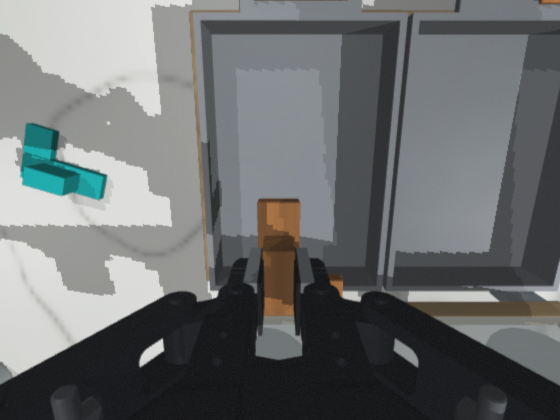

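The leg is held straight at (280,255), over the far half of tray_left. I'll lower it and release.

```bash
python3 -m crank '[{"grip":1,"dx":-0.001,"dy":0,"dz":0.04,"wx":0,"wy":0,"wz":0},{"grip":1,"dx":-0.001,"dy":0,"dz":0.07,"wx":0,"wy":0,"wz":0},{"grip":1,"dx":-0.001,"dy":0,"dz":0.084,"wx":0,"wy":0,"wz":0},{"grip":1,"dx":-0.001,"dy":0,"dz":0.084,"wx":0,"wy":0,"wz":0},{"grip":1,"dx":-0.001,"dy":0,"dz":0.084,"wx":0,"wy":0,"wz":0}]'
```

```text
t: 7.75
tcp_pos: [521.8, 82.5, 38.7]
orientation: [0.0, 1.0, 0.0, 0.0]
wrist_force: [-0.4, -0.6, 0.5]
grip_width: 0.144
grasp_force: 61.7
```

```bash
python3 -m crank '[{"grip":0.6,"dx":0,"dy":0,"dz":0.001,"wx":0,"wy":0,"wz":0},{"grip":0.6,"dx":0,"dy":0,"dz":0.001,"wx":0,"wy":0,"wz":0},{"grip":0.6,"dx":0,"dy":0,"dz":0.001,"wx":0,"wy":0,"wz":0},{"grip":0.6,"dx":0,"dy":0,"dz":0.001,"wx":0,"wy":0,"wz":0},{"grip":0.6,"dx":0,"dy":0,"dz":-0.04,"wx":0,"wy":0,"wz":0},{"grip":0.6,"dx":0,"dy":0,"dz":-0.09,"wx":0,"wy":0,"wz":0},{"grip":0.6,"dx":0,"dy":0,"dz":-0.14,"wx":0,"wy":0,"wz":0},{"grip":0.6,"dx":0,"dy":0,"dz":-0.14,"wx":0,"wy":0,"wz":0},{"grip":0.6,"dx":0,"dy":0,"dz":-0.14,"wx":0,"wy":0,"wz":0}]'
python3 - <<'E'
from fit import *
M=T(); d=save("wrist","w5"); np.save("pics/M5.npy",M)
print(np.round(fit(d,d["pixels"],M,[522,82.5,0],1,z0=12,win=100),3))
look("A","B"); plan(500,-60,178,2.3); plan(553,-333.7,110,2.298)
E
```

```text
t: 8.65
tcp_pos: [522.0, 81.9, 179.2]
orientation: [0.0, 1.0, -0.0, 0.001]
wrist_force: [-1.2, -0.8, 0.2]
grip_width: 0.397
grasp_force: 0.0
[ 5.21234e+02  8.37960e+01 -5.00000e-03  7.50000e-02]
A [ 3.8987e+02 -3.4050e+02  1.8800e+00  3.7000e-01]
B [ 5.5102e+02 -3.3193e+02  2.2900e+00  3.1000e-01]
dx,dy,dz [ 0.0211 -0.1419 -0.0004] wz 48.2 t 8.75
dx,dy,dz [-0.032  -0.4155  0.0677] wz 48.3 t 8.75
```

C is placed (fit error 1 mm, flat). Now B.

```bash
python3 -m crank '[{"grip":0.5,"dx":0.01,"dy":-0.05,"dz":0,"wx":0,"wy":0,"wz":0},{"grip":0.5,"dx":0.01,"dy":-0.1,"dz":0,"wx":0,"wy":0,"wz":8},{"grip":0.5,"dx":0,"dy":-0.15,"dz":0,"wx":0,"wy":0,"wz":16},{"grip":0.5,"dx":-0.032,"dy":-0.416,"dz":0,"wx":0,"wy":0,"wz":48.3},{"grip":0.5,"dx":-0.032,"dy":-0.416,"dz":0,"wx":0,"wy":0,"wz":48.3},{"grip":0.5,"dx":-0.032,"dy":-0.416,"dz":0,"wx":0,"wy":0,"wz":48.3},{"grip":0.5,"dx":-0.032,"dy":-0.416,"dz":0,"wx":0,"wy":0,"wz":48.3},{"grip":0.5,"dx":-0.032,"dy":-0.416,"dz":0,"wx":0,"wy":0,"wz":48.3},{"grip":0.5,"dx":-0.032,"dy":-0.416,"dz":0,"wx":0,"wy":0,"wz":48.3},{"grip":0.5,"dx":-0.032,"dy":-0.416,"dz":0.05,"wx":0,"wy":0,"wz":48.3},{"grip":0.5,"dx":-0.032,"dy":-0.416,"dz":0.055,"wx":0,"wy":0,"wz":48.3},{"grip":0.5,"dx":-0.032,"dy":-0.416,"dz":0.055,"wx":0,"wy":0,"wz":48.3},{"grip":0.5,"dx":-0.032,"dy":-0.416,"dz":0.055,"wx":0,"wy":0,"wz":48.3},{"grip":0.5,"dx":-0.032,"dy":-0.416,"dz":0.055,"wx":0,"wy":0,"wz":48.3}]'
python3 - <<'E'
from fit import *
M=T(); d=save("wrist","w6"); np.save("pics/M6.npy",M)
x,y,a,e=fit(d,d["pixels"],M,legs["B"][0],1,win=150);print(x,y,a,e); plan(x,y,24,a)
E
```

```text
t: 10.15
tcp_pos: [554.5, -333.5, 124.9]
orientation: [0.409, 0.913, -0.0, 0.001]
wrist_force: [-0.4, -0.3, 0.2]
grip_width: 0.5
grasp_force: 0.0
553.410667167803 -333.31388021260267 2.2896932868933146 0.2338425677599645
dx,dy,dz [ 0.001  -0.0005  0.1008] wz 0.5 t 10.2
```

```bash
python3 -m crank '[{"grip":0.5,"dx":0.001,"dy":0,"dz":0.05,"wx":0,"wy":0,"wz":0},{"grip":0.5,"dx":0.001,"dy":0,"dz":0.09,"wx":0,"wy":0,"wz":0},{"grip":0.5,"dx":0.001,"dy":0,"dz":0.1,"wx":0,"wy":0,"wz":0},{"grip":0.5,"dx":0.001,"dy":0,"dz":0.1,"wx":0,"wy":0,"wz":0},{"grip":1,"dx":0.001,"dy":0,"dz":0.1,"wx":0,"wy":0,"wz":0},{"grip":1,"dx":0.001,"dy":0,"dz":0.1,"wx":0,"wy":0,"wz":0},{"grip":1,"dx":0.001,"dy":0,"dz":0.1,"wx":0,"wy":0,"wz":0},{"grip":1,"dx":0.001,"dy":0,"dz":0.1,"wx":0,"wy":0,"wz":0},{"grip":1,"dx":0.001,"dy":0,"dz":0.1,"wx":0,"wy":0,"wz":0},{"grip":1,"dx":0.001,"dy":0,"dz":0.1,"wx":0,"wy":0,"wz":0}]' && python3 -c "
from fit import *
plan(480,-60,125,3.1416); plan(441,104.5,125,3.1416)"
```

```text
t: 11.2
tcp_pos: [554.1, -333.6, 25.7]
orientation: [0.409, 0.912, -0.0, 0.002]
wrist_force: [-1.1, 1.1, 10.0]
grip_width: 0.148
grasp_force: 59.2
dx,dy,dz [ 0.2533  0.1267 -0.0999] wz -48.3 t 11.2
dx,dy,dz [ 0.4021  0.207  -0.1003] wz -48.3 t 11.2
```

```bash
python3 -m crank '[{"grip":1,"dx":0,"dy":0,"dz":-0.05,"wx":0,"wy":0,"wz":0},{"grip":1,"dx":0.02,"dy":0.01,"dz":-0.1,"wx":0,"wy":0,"wz":-5},{"grip":1,"dx":0.06,"dy":0.03,"dz":-0.1,"wx":0,"wy":0,"wz":-10},{"grip":1,"dx":0.2,"dy":0.1,"dz":-0.1,"wx":0,"wy":0,"wz":-48.3},{"grip":1,"dx":0.4,"dy":0.207,"dz":-0.1,"wx":0,"wy":0,"wz":-48.3},{"grip":1,"dx":0.4,"dy":0.207,"dz":-0.1,"wx":0,"wy":0,"wz":-48.3},{"grip":1,"dx":0.4,"dy":0.207,"dz":-0.1,"wx":0,"wy":0,"wz":-48.3},{"grip":1,"dx":0.4,"dy":0.207,"dz":-0.1,"wx":0,"wy":0,"wz":-48.3},{"grip":1,"dx":0.402,"dy":0.207,"dz":-0.1,"wx":0,"wy":0,"wz":-48.3},{"grip":1,"dx":0.402,"dy":0.207,"dz":-0.1,"wx":0,"wy":0,"wz":-48.3},{"grip":1,"dx":0.402,"dy":0.207,"dz":-0.1,"wx":0,"wy":0,"wz":-48.3},{"grip":1,"dx":0.402,"dy":0.207,"dz":-0.1,"wx":0,"wy":0,"wz":-48.3},{"grip":1,"dx":0.402,"dy":0.207,"dz":-0.1,"wx":0,"wy":0,"wz":-48.3},{"grip":1,"dx":0.402,"dy":0.207,"dz":-0.1,"wx":0,"wy":0,"wz":-48.3},{"grip":1,"dx":0.402,"dy":0.207,"dz":-0.1,"wx":0,"wy":0,"wz":-48.3}]'
python3 - <<'E'
from fit import *
M=T(); d=save("wrist","w7"); np.save("pics/M7.npy",M); plan(441,104.5,38,3.1416)
print(np.round(fit(d,d["pixels"],M,[*M[:2,3],3.14],1,z0=M[2,3]-25,win=130),3), "C",np.round(fit(d,d["pixels"],M,[521,84,0],1,z0=12,win=50),3))
E
```

```text
t: 12.7
tcp_pos: [440.5, 103.7, 123.5]
orientation: [0.001, 1.0, -0.0, 0.0]
wrist_force: [0.4, -0.4, -0.2]
grip_width: 0.151
grasp_force: 58.8
dx,dy,dz [-0.0005  0.0008  0.0854] wz -0.1 t 12.75
[4.40695e+02 1.02472e+02 3.09400e+00 3.68000e-01] C [ 5.14570e+02  1.01097e+02 -1.29000e-01  4.74000e-01]
```

```bash
python3 -m crank '[{"grip":1,"dx":0,"dy":0,"dz":0.04,"wx":0,"wy":0,"wz":0},{"grip":1,"dx":0,"dy":0,"dz":0.07,"wx":0,"wy":0,"wz":0},{"grip":1,"dx":0,"dy":0,"dz":0.085,"wx":0,"wy":0,"wz":0},{"grip":1,"dx":0,"dy":0,"dz":0.085,"wx":0,"wy":0,"wz":0},{"grip":1,"dx":0,"dy":0,"dz":0.085,"wx":0,"wy":0,"wz":0},{"grip":0.6,"dx":0,"dy":0,"dz":0.085,"wx":0,"wy":0,"wz":0},{"grip":0.6,"dx":0,"dy":0,"dz":0.085,"wx":0,"wy":0,"wz":0},{"grip":0.6,"dx":0,"dy":0,"dz":0.085,"wx":0,"wy":0,"wz":0},{"grip":0.6,"dx":0,"dy":0,"dz":0.085,"wx":0,"wy":0,"wz":0},{"grip":0.6,"dx":0,"dy":0,"dz":0.04,"wx":0,"wy":0,"wz":0},{"grip":0.6,"dx":0,"dy":0,"dz":-0.01,"wx":0,"wy":0,"wz":0},{"grip":0.6,"dx":0,"dy":0,"dz":-0.06,"wx":0,"wy":0,"wz":0},{"grip":0.6,"dx":0,"dy":0,"dz":-0.06,"wx":0,"wy":0,"wz":0},{"grip":0.6,"dx":0,"dy":0,"dz":-0.06,"wx":0,"wy":0,"wz":0}]'
python3 - <<'E'
from fit import *
M=T(); d=save("wrist","w8"); np.save("pics/M8.npy",M)
print(np.round(fit(d,d["pixels"],M,[441,104.5,3.14],1,z0=12,win=75),3),"C",np.round(fit(d,d["pixels"],M,[521,84,0],1,z0=12,win=50),3))
look("A"); plan(391.1,-341.7,110,1.79)
E
```

```text
t: 14.15
tcp_pos: [440.6, 104.4, 184.1]
orientation: [0.0, 1.0, -0.0, 0.001]
wrist_force: [-0.3, -0.7, -0.2]
grip_width: 0.397
grasp_force: 0.0
[438.611 103.457   3.164   0.53 ] C [ 5.21301e+02  8.36610e+01 -6.00000e-03  1.08000e-01]
A [ 3.908e+02 -3.399e+02  1.830e+00  3.400e-01]
dx,dy,dz [ 0.0485 -0.4461  0.0728] wz 77.4 t 14.25
```

```bash
python3 -m crank '[{"grip":0.5,"dx":-0.01,"dy":-0.15,"dz":0,"wx":0,"wy":0,"wz":30},{"grip":0.5,"dx":-0.01,"dy":-0.2,"dz":0,"wx":0,"wy":0,"wz":40},{"grip":0.5,"dx":-0.01,"dy":-0.2,"dz":0,"wx":0,"wy":0,"wz":40},{"grip":0.5,"dx":-0.01,"dy":-0.2,"dz":0,"wx":0,"wy":0,"wz":40},{"grip":0.5,"dx":0.0485,"dy":-0.446,"dz":0,"wx":0,"wy":0,"wz":77.4},{"grip":0.5,"dx":0.0485,"dy":-0.446,"dz":0,"wx":0,"wy":0,"wz":77.4},{"grip":0.5,"dx":0.0485,"dy":-0.446,"dz":0,"wx":0,"wy":0,"wz":77.4},{"grip":0.5,"dx":0.0485,"dy":-0.446,"dz":0,"wx":0,"wy":0,"wz":77.4},{"grip":0.5,"dx":0.0485,"dy":-0.446,"dz":0,"wx":0,"wy":0,"wz":77.4},{"grip":0.5,"dx":0.0485,"dy":-0.446,"dz":0,"wx":0,"wy":0,"wz":77.4},{"grip":0.5,"dx":0.0485,"dy":-0.446,"dz":0.03,"wx":0,"wy":0,"wz":77.4},{"grip":0.5,"dx":0.0485,"dy":-0.446,"dz":0.06,"wx":0,"wy":0,"wz":77.4},{"grip":0.5,"dx":0.0485,"dy":-0.446,"dz":0.06,"wx":0,"wy":0,"wz":77.4},{"grip":0.5,"dx":0.0485,"dy":-0.446,"dz":0.06,"wx":0,"wy":0,"wz":77.4},{"grip":0.5,"dx":0.0485,"dy":-0.446,"dz":0.06,"wx":0,"wy":0,"wz":77.4}]'
python3 - <<'E'
from fit import *
M=T(); d=save("wrist","w9"); np.save("pics/M9.npy",M)
x,y,a,e=fit(d,d["pixels"],M,legs["A"][0],-1,win=150);print(x,y,a,e); plan(x,y,24,a)
E
```

```text
t: 15.75
tcp_pos: [392.2, -341.2, 124.2]
orientation: [0.625, 0.781, -0.0, 0.0]
wrist_force: [-0.5, -0.1, 0.9]
grip_width: 0.499
grasp_force: 0.0
392.38903202323354 -342.52705124800025 1.812081113424663 0.10016149489124698
dx,dy,dz [-1.100e-03 -1.000e-04  1.003e-01] wz -1.2 t 15.8
```

```bash
python3 -m crank '[{"grip":0.5,"dx":-0.001,"dy":0,"dz":0.05,"wx":0,"wy":0,"wz":-1},{"grip":0.5,"dx":-0.001,"dy":0,"dz":0.09,"wx":0,"wy":0,"wz":-1},{"grip":0.5,"dx":-0.001,"dy":0,"dz":0.1,"wx":0,"wy":0,"wz":-1},{"grip":0.5,"dx":-0.001,"dy":0,"dz":0.1,"wx":0,"wy":0,"wz":-1},{"grip":1,"dx":-0.001,"dy":0,"dz":0.1,"wx":0,"wy":0,"wz":-1},{"grip":1,"dx":-0.001,"dy":0,"dz":0.1,"wx":0,"wy":0,"wz":-1},{"grip":1,"dx":-0.001,"dy":0,"dz":0.1,"wx":0,"wy":0,"wz":-1},{"grip":1,"dx":-0.001,"dy":0,"dz":0.1,"wx":0,"wy":0,"wz":-1},{"grip":1,"dx":-0.001,"dy":0,"dz":0.1,"wx":0,"wy":0,"wz":-1},{"grip":1,"dx":-0.001,"dy":0,"dz":0.1,"wx":0,"wy":0,"wz":-1}]' && python3 -c "
from fit import *
plan(430,-60,145,3.1416); plan(483,208,145,3.1416)"
```

```text
t: 16.8
tcp_pos: [392.7, -342.9, 25.4]
orientation: [0.619, 0.786, -0.0, 0.001]
wrist_force: [-2.1, 2.1, 14.3]
grip_width: 0.147
grasp_force: 59.0
dx,dy,dz [ 0.2659  0.1029 -0.1201] wz -76.4 t 16.8
dx,dy,dz [ 0.514   0.2174 -0.1206] wz -76.4 t 16.8
```

```bash
python3 -m crank '[{"grip":1,"dx":0,"dy":0,"dz":-0.05,"wx":0,"wy":0,"wz":0},{"grip":1,"dx":0.02,"dy":0.01,"dz":-0.1,"wx":0,"wy":0,"wz":-8},{"grip":1,"dx":0.06,"dy":0.025,"dz":-0.12,"wx":0,"wy":0,"wz":-16},{"grip":1,"dx":0.26,"dy":0.103,"dz":-0.12,"wx":0,"wy":0,"wz":-76},{"grip":1,"dx":0.26,"dy":0.103,"dz":-0.12,"wx":0,"wy":0,"wz":-76},{"grip":1,"dx":0.26,"dy":0.103,"dz":-0.12,"wx":0,"wy":0,"wz":-76},{"grip":1,"dx":0.26,"dy":0.103,"dz":-0.12,"wx":0,"wy":0,"wz":-76},{"grip":1,"dx":0.514,"dy":0.217,"dz":-0.12,"wx":0,"wy":0,"wz":-76.4},{"grip":1,"dx":0.514,"dy":0.217,"dz":-0.12,"wx":0,"wy":0,"wz":-76.4},{"grip":1,"dx":0.514,"dy":0.217,"dz":-0.12,"wx":0,"wy":0,"wz":-76.4},{"grip":1,"dx":0.514,"dy":0.217,"dz":-0.12,"wx":0,"wy":0,"wz":-76.4},{"grip":1,"dx":0.514,"dy":0.217,"dz":-0.12,"wx":0,"wy":0,"wz":-76.4},{"grip":1,"dx":0.514,"dy":0.217,"dz":-0.12,"wx":0,"wy":0,"wz":-76.4},{"grip":1,"dx":0.514,"dy":0.217,"dz":-0.12,"wx":0,"wy":0,"wz":-76.4},{"grip":1,"dx":0.514,"dy":0.217,"dz":-0.12,"wx":0,"wy":0,"wz":-76.4},{"grip":1,"dx":0.514,"dy":0.217,"dz":-0.12,"wx":0,"wy":0,"wz":-76.4},{"grip":1,"dx":0.514,"dy":0.217,"dz":-0.12,"wx":0,"wy":0,"wz":-76.4}]'
python3 - <<'E'
from fit import *
M=T(); d=save("wrist","w10"); plan(483,208,38,3.1416)
print(np.round(fit(d,d["pixels"],M,[*M[:2,3],3.14],-1,z0=M[2,3]-25,win=130),3), robot.state()["joints"])
E
```

```text
t: 18.5
tcp_pos: [482.1, 207.0, 143.7]
orientation: [0.001, 1.0, -0.0, 0.0]
wrist_force: [0.8, 1.0, -0.6]
grip_width: 0.145
grasp_force: 59.1
dx,dy,dz [-0.0008  0.0009  0.1056] wz -0.1 t 18.55
[4.81353e+02 2.06682e+02 3.14700e+00 3.10000e-01] [ 0.09476691  0.63914655 -0.85552455  1.92339547  0.63054324  0.87092814
  0.4785216 ]
```

```bash
python3 -m crank '[{"grip":1,"dx":0,"dy":0,"dz":0.04,"wx":0,"wy":0,"wz":0},{"grip":1,"dx":0,"dy":0,"dz":0.08,"wx":0,"wy":0,"wz":0},{"grip":1,"dx":0,"dy":0,"dz":0.105,"wx":0,"wy":0,"wz":0},{"grip":1,"dx":0,"dy":0,"dz":0.105,"wx":0,"wy":0,"wz":0},{"grip":1,"dx":0,"dy":0,"dz":0.105,"wx":0,"wy":0,"wz":0},{"grip":0.6,"dx":0,"dy":0,"dz":0.105,"wx":0,"wy":0,"wz":0},{"grip":0.6,"dx":0,"dy":0,"dz":0.105,"wx":0,"wy":0,"wz":0},{"grip":0.6,"dx":0,"dy":0,"dz":0.105,"wx":0,"wy":0,"wz":0},{"grip":0.6,"dx":0,"dy":0,"dz":0.105,"wx":0,"wy":0,"wz":0},{"grip":0.6,"dx":0,"dy":0,"dz":0.06,"wx":0,"wy":0,"wz":0},{"grip":0.6,"dx":0,"dy":0,"dz":0.01,"wx":0,"wy":0,"wz":0},{"grip":0.6,"dx":0,"dy":0,"dz":-0.04,"wx":0,"wy":0,"wz":0},{"grip":0.6,"dx":0,"dy":-0.05,"dz":-0.09,"wx":0,"wy":0,"wz":0},{"grip":0.6,"dx":0,"dy":-0.05,"dz":-0.14,"wx":0,"wy":0,"wz":0},{"grip":0.6,"dx":0,"dy":-0.05,"dz":-0.16,"wx":0,"wy":0,"wz":0},{"grip":0.6,"dx":0,"dy":-0.05,"dz":-0.16,"wx":0,"wy":0,"wz":0}]'
python3 - <<'E'
from fit import *
M=T(); np.save("pics/M11.npy",M); d=save("wrist","w11"); print(robot.state()["t"])
s=save("scene","s11")["pixels"]; cv2.imwrite("pics/w11.png",np.vstack([cv2.resize(d["pixels"],(480,360)),cv2.resize(s[80:260,200:440],(480,360))][:1]+[cv2.resize(s[100:220,240:440],(480,240),interpolation=cv2.INTER_CUBIC)]))
E
```

```text
t: 20.15
tcp_pos: [483.2, 158.5, 307.6]
orientation: [0.001, 1.0, 0.0, 0.003]
wrist_force: [0.5, 1.5, -0.6]
grip_width: 0.397
grasp_force: 0.0
20.2
```

View pics/w11.png

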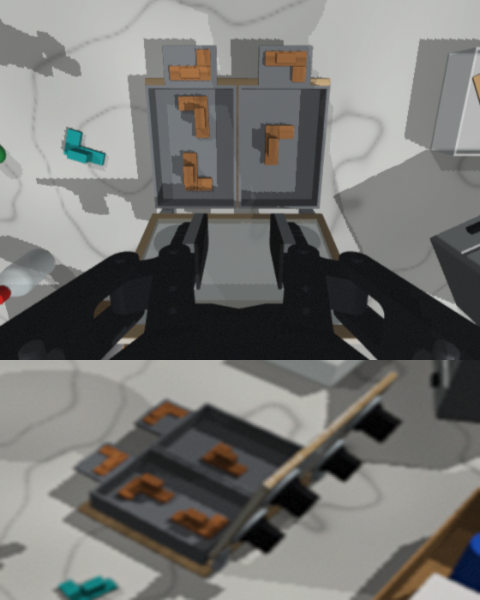

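All three legs lie flat: the left legs in the -y tray at (195,118) and (195,172), the right leg in the other tray at (275,143). Now I'll go over and behind the cover with the fingers closed.

```bash
python3 -m crank '[{"grip":1,"dx":-0.05,"dy":-0.002,"dz":-0.01,"wx":0,"wy":0,"wz":0},{"grip":1,"dx":-0.1,"dy":-0.002,"dz":-0.01,"wx":0,"wy":0,"wz":0},{"grip":1,"dx":-0.15,"dy":-0.002,"dz":-0.01,"wx":0,"wy":0,"wz":0},{"grip":1,"dx":-0.2,"dy":-0.002,"dz":-0.01,"wx":0,"wy":0,"wz":0},{"grip":1,"dx":-0.2,"dy":-0.002,"dz":-0.01,"wx":0,"wy":0,"wz":0},{"grip":1,"dx":-0.2,"dy":-0.002,"dz":-0.01,"wx":0,"wy":0,"wz":0},{"grip":1,"dx":-0.2,"dy":-0.002,"dz":-0.01,"wx":0,"wy":0,"wz":0},{"grip":1,"dx":-0.2,"dy":-0.002,"dz":0.04,"wx":0,"wy":0,"wz":0},{"grip":1,"dx":-0.2,"dy":-0.002,"dz":0.08,"wx":0,"wy":0,"wz":0},{"grip":1,"dx":-0.2,"dy":-0.002,"dz":0.097,"wx":0,"wy":0,"wz":0},{"grip":1,"dx":-0.2,"dy":-0.002,"dz":0.097,"wx":0,"wy":0,"wz":0},{"grip":1,"dx":-0.2,"dy":-0.002,"dz":0.097,"wx":0,"wy":0,"wz":0},{"grip":1,"dx":-0.2,"dy":-0.002,"dz":0.097,"wx":0,"wy":0,"wz":0}]'
python3 - <<'E'
from fit import *
a=save("side","s12")["pixels"]; b=save("scene","s13")["pixels"]
cv2.imwrite("pics/s12.png",np.hstack([cv2.resize(a[40:240,120:320],(400,400)),cv2.resize(b[20:220,260:460],(400,400))]))
E
```

```text
t: 21.55
tcp_pos: [682.5, 157.0, 208.7]
orientation: [-0.0, 1.0, 0.0, 0.001]
wrist_force: [0.5, -0.3, 0.5]
grip_width: -0.006
grasp_force: 0.0
```

View pics/s12.png

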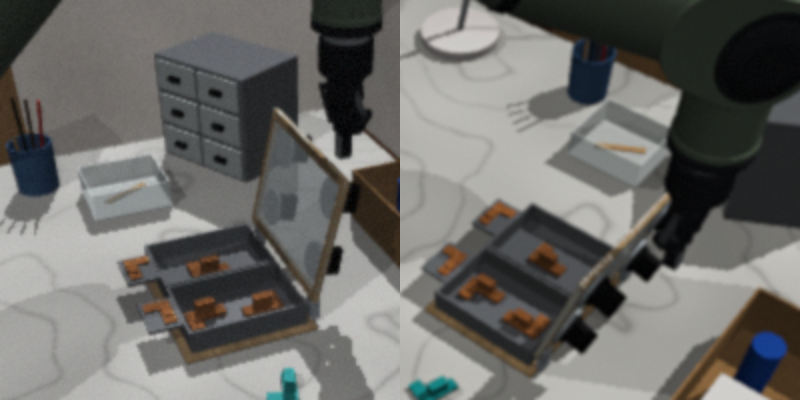

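The fingers are behind the cover on its middle line, in both views: (345,150) in the side crop and (680,240) in the scene crop. Pushing over.

```bash
python3 -m crank '[{"grip":1,"dx":0.03,"dy":0,"dz":0,"wx":0,"wy":0,"wz":0},{"grip":1,"dx":0.045,"dy":0,"dz":0,"wx":0,"wy":0,"wz":0},{"grip":1,"dx":0.055,"dy":0,"dz":0,"wx":0,"wy":0,"wz":0},{"grip":1,"dx":0.065,"dy":0,"dz":-0.002,"wx":0,"wy":0,"wz":0},{"grip":1,"dx":0.075,"dy":0,"dz":-0.004,"wx":0,"wy":0,"wz":0},{"grip":1,"dx":0.085,"dy":0,"dz":-0.006,"wx":0,"wy":0,"wz":0},{"grip":1,"dx":0.095,"dy":0,"dz":-0.006,"wx":0,"wy":0,"wz":0},{"grip":1,"dx":0.105,"dy":0,"dz":-0.006,"wx":0,"wy":0,"wz":0},{"grip":1,"dx":0.116,"dy":0,"dz":-0.005,"wx":0,"wy":0,"wz":0},{"grip":1,"dx":0.127,"dy":0,"dz":-0.003,"wx":0,"wy":0,"wz":0},{"grip":1,"dx":0.138,"dy":0,"dz":0,"wx":0,"wy":0,"wz":0},{"grip":1,"dx":0.148,"dy":0,"dz":0.004,"wx":0,"wy":0,"wz":0},{"grip":1,"dx":0.159,"dy":0,"dz":0.009,"wx":0,"wy":0,"wz":0},{"grip":1,"dx":0.17,"dy":0,"dz":0.014,"wx":0,"wy":0,"wz":0},{"grip":1,"dx":0.17,"dy":0,"dz":0.014,"wx":0,"wy":0,"wz":0}]'
```

```text
t: 23.15
tcp_pos: [510.1, 156.2, 191.7]
orientation: [-0.001, 1.0, -0.0, -0.001]
wrist_force: [0.3, 0.5, 0.7]
grip_width: -0.001
grasp_force: 0.0
```

```bash
python3 -m crank '[{"grip":1,"dx":0.008,"dy":0,"dz":0.005,"wx":0,"wy":0,"wz":0},{"grip":1,"dx":0.017,"dy":0,"dz":0.01,"wx":0,"wy":0,"wz":0},{"grip":1,"dx":0.025,"dy":0,"dz":0.018,"wx":0,"wy":0,"wz":0}]'; python3 -c "
from fit import *
d=save('scene','s14');a=d['pixels'];b=cv2.imread('pics/s13_raw.png')
df=cv2.absdiff(a,b).max(2); 
# lower black knobs: dark mass
for im in (b,a):
    g=im.max(2)[110:260,300:430]<35; ys,xs=np.nonzero(g); print(g.sum(),xs.mean()+300 if len(xs) else 0,ys.mean()+110)
"
```

```text
t: 23.45
tcp_pos: [486.2, 156.5, 174.0]
orientation: [0.0, 1.0, 0.0, 0.0]
wrist_force: [0.8, 1.2, 3.1]
grip_width: 0.0
grasp_force: 1.0
1647 379.79902853673343 143.74863387978144
957 343.7805642633229 137.31974921630095
```

```bash
python3 -m crank '[{"grip":1,"dx":0.0095,"dy":0,"dz":0.008,"wx":0,"wy":0,"wz":0},{"grip":1,"dx":0.017,"dy":0,"dz":0.017,"wx":0,"wy":0,"wz":0},{"grip":1,"dx":0.024,"dy":0,"dz":0.026,"wx":0,"wy":0,"wz":0},{"grip":1,"dx":0.03,"dy":0,"dz":0.036,"wx":0,"wy":0,"wz":0},{"grip":1,"dx":0.036,"dy":0,"dz":0.046,"wx":0,"wy":0,"wz":0},{"grip":1,"dx":0.042,"dy":0,"dz":0.061,"wx":0,"wy":0,"wz":0},{"grip":1,"dx":0.0465,"dy":0,"dz":0.0755,"wx":0,"wy":0,"wz":0},{"grip":1,"dx":0.05,"dy":0,"dz":0.0905,"wx":0,"wy":0,"wz":0},{"grip":1,"dx":0.051,"dy":0,"dz":0.098,"wx":0,"wy":0,"wz":0},{"grip":1,"dx":0.051,"dy":0,"dz":0.104,"wx":0,"wy":0,"wz":0},{"grip":1,"dx":0.051,"dy":0,"dz":0.104,"wx":0,"wy":0,"wz":0}]'
```

```text
t: 24.6
tcp_pos: [435.6, 156.5, 69.8]
orientation: [-0.0, 1.0, -0.0, -0.0]
wrist_force: [-0.5, -0.9, 1.1]
grip_width: 0.002
grasp_force: 0.0
```

Now press down gently until the force rises.

```bash
python3 -m crank '[{"grip":1,"dx":0,"dy":0,"dz":0.002,"wx":0,"wy":0,"wz":0},{"grip":1,"dx":0,"dy":0,"dz":0.003,"wx":0,"wy":0,"wz":0}]'; python3 -m crank '[{"grip":1,"dx":0,"dy":0,"dz":0.001,"wx":0,"wy":0,"wz":0},{"grip":1,"dx":0,"dy":0,"dz":0.002,"wx":0,"wy":0,"wz":0}]'
```

```text
t: 24.8
tcp_pos: [436.2, 156.7, 67.8]
orientation: [0.0, 1.0, 0.0, 0.0]
wrist_force: [-6.5, -3.3, 30.7]
grip_width: -0.003
grasp_force: 15.4
t: 25.0
tcp_pos: [436.3, 156.7, 67.3]
orientation: [-0.0, 1.0, -0.0, 0.001]
wrist_force: [-18.4, -9.5, 81.9]
grip_width: 0.001
grasp_force: 40.7
```

```bash
python3 -m crank '[{"grip":1,"dx":0,"dy":0,"dz":-0.05,"wx":0,"wy":0,"wz":0},{"grip":0.6,"dx":0,"dy":0,"dz":-0.1,"wx":0,"wy":0,"wz":0},{"grip":0.6,"dx":-0.04,"dy":0,"dz":-0.15,"wx":0,"wy":0,"wz":0},{"grip":0.6,"dx":-0.09,"dy":0,"dz":-0.19,"wx":0,"wy":0,"wz":0},{"grip":0.6,"dx":-0.1,"dy":0,"dz":-0.23,"wx":0,"wy":0,"wz":0},{"grip":0.6,"dx":-0.1,"dy":0,"dz":-0.23,"wx":0,"wy":0,"wz":0},{"grip":0.6,"dx":-0.1,"dy":0,"dz":-0.23,"wx":0,"wy":0,"wz":0},{"grip":0.6,"dx":-0.1,"dy":0,"dz":-0.23,"wx":0,"wy":0,"wz":0}]'
python3 - <<'E'
from fit import *
M=T(); np.save("pics/M15.npy",M); d=save("wrist","w15"); print(M.round(3),robot.state()["wrist_force"])
for kx in(440,540):
  for ky in(71,241): print(kx,ky,proj(d,[kx,ky,98],M)*10/7)
cv2.imwrite("pics/w15.png",cv2.resize(d["pixels"],(800,600),interpolation=cv2.INTER_CUBIC))
E
```

```text
t: 25.8
tcp_pos: [535.4, 156.3, 294.9]
orientation: [-0.0, 1.0, -0.0, -0.0]
wrist_force: [0.4, -0.4, -0.6]
grip_width: 0.403
grasp_force: 0.0
[[ -1.     -0.     -0.    535.428]
 [ -0.      1.     -0.    156.289]
 [  0.     -0.     -1.    294.929]
 [  0.      0.      0.      1.   ]] [ 0.25413246 -0.2924957  -0.84958277]
440 71 [269.40304674 126.16278911]
440 241 [526.86020204 125.95001691]
540 71 [279.74894481 274.22102194]
540 241 [516.62914145 274.11333248]
```

View pics/w15.png

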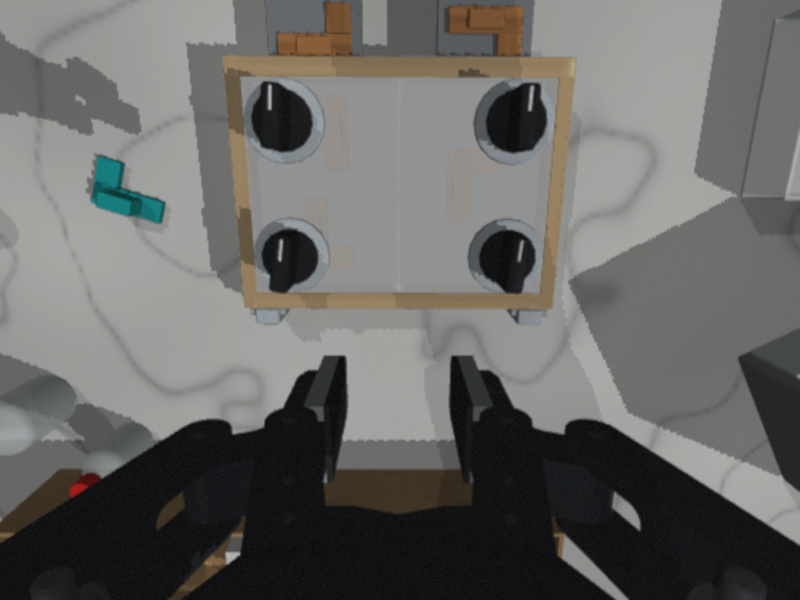

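The cover is shut. The knob flanges are at (285,121) = d, (514,121) = a, (508,257) = b and (292,257) = c, with bars nearly along x. I'll measure the axes at flange height and the angles from the white marks.

Run:
```python
from fit import *
M=np.load("pics/M15.npy"); d=np.load("pics/w15.npy",allow_pickle=True).item(); im=cv2.imread("pics/w15_raw.png")
g=cv2.cvtColor(im,cv2.COLOR_BGR2GRAY); f=.7
for n,(u,v) in dict(a=(514,121),b=(508,257),c=(292,257),d=(285,121)).items():
    u0,v0=int(u*f),int(v*f); w=28
    p=onz(d,u*f,v*f,68,M)
    # bar top: bright mark pixels near dark knob
    sub=g[v0-w:v0+w,u0-w:u0+w]; dark=(cv2.GaussianBlur(sub,(3,3),0)<60).astype(np.uint8)
    k,lab,st,ce=cv2.connectedComponentsWithStats(dark); i=1+np.argmax(st[1:,4]); m=(lab==i).astype(np.uint8)
    m=cv2.morphologyEx(m,cv2.MORPH_CLOSE,np.ones((5,5)))
    hole=(cv2.erode(m,np.ones((2,2)))>0)&(sub>90); ys,xs=np.nonzero(hole)
    if len(xs)>4:
        P=np.array([onz(d,u0-w+x,v0-w+y,98,M)[:2] for x,y in zip(xs,ys)]); c=P.mean(0); _,_,V=np.linalg.svd(P-c); V=V[0]*np.sign(V[0][0]); th=-np.arctan2(V[1],V[0])
        L=P@V; print(n,"flange",p[:2].round(1),"mark",c.round(1),"len",np.ptp(L).round(1),"angle",th.round(3),len(xs))
    else: print(n,p[:2].round(1),len(xs))
# fit of cover corners at z=54
q=[onz(d,u*f,v*f,54,M)[:2].round(1) for u,v in((225,58),(574,58),(552,308),(246,308))]; print(q)
x=im[int(60*f):int(310*f),int(220*f):int(580*f)]; cv2.imwrite("pics/k.png",cv2.resize(x,None,fx=3.1,fy=3.1,interpolation=cv2.INTER_CUBIC)); print(x.shape)
```

```text
a flange [434.1 239.3] mark [422.5 242. ] len 14.7 angle 0.029 49
b flange [533.  241.2] mark [529.9 241.6] len 40.0 angle 0.09 39
c flange [532.9  73.6] mark [525.1  72.3] len 39.6 angle 0.012 42
d flange [433.9  74.7] mark [420.4  72.3] len 17.9 angle 0.163 59
[array([389.8,  30.9]), array([390. , 283.1]), array([578.5, 283.8]), array([578.4,  29.5])]
(175, 252, 3)
```

View pics/k.png

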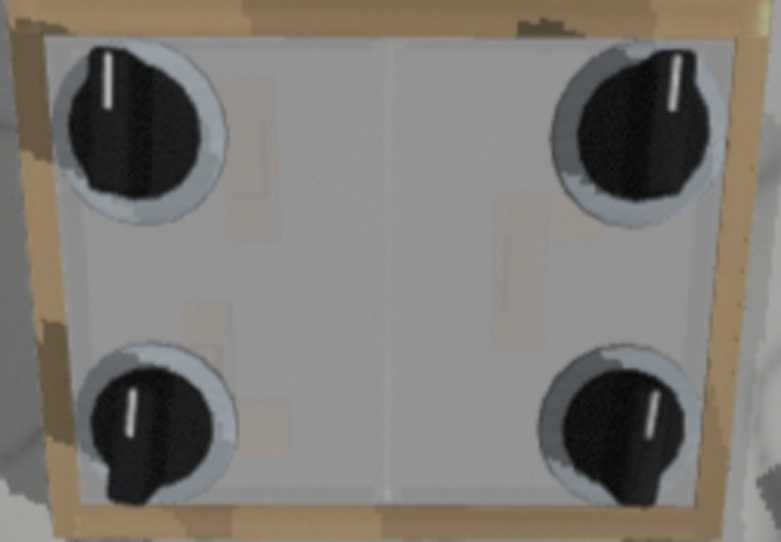

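The crop shows the dark flanges (r 22) centred at d (135,134), a (643,134), c (151,428), b (624,428). The white marks are d (107,52)-(107,108), a (679,55)-(673,110), c (133,388)-(130,437), b (656,392)-(650,437).

Run:
```python
from fit import *
M=np.load("pics/M15.npy"); d=np.load("pics/w15.npy",allow_pickle=True).item()
r=lambda p:(154+p[0]/3.1-.3,42+p[1]/3.1-.3)
for n,c,m1,m2 in[("a",(643.5,134),(679,55),(673,110)),("b",(624.5,428),(656,392),(650,437)),("c",(151.5,428),(133,388),(130,437)),("d",(135,134),(107,52),(107,108))]:
    p=onz(d,*r(c),68,M)[:2]; A=onz(d,*r(m1),98,M)[:2];B=onz(d,*r(m2),98,M)[:2]; v=B-A
    th=-np.arctan2(v[1],v[0]); ax=A+v/np.linalg.norm(v)*18.5
    print(n,"axis",p.round(1),"mark",A.round(1),B.round(1),"th",th.round(3),"len",np.linalg.norm(v).round(1))
plan(434,242,120,3.0)
```

```text
a axis [434.3 240.9] mark [415.1 242.8] [430.3 242.2] th 0.042 len 15.3
b axis [532.9 240.7] mark [515.6 243. ] [530.4 242.1] th 0.062 len 14.8
c axis [532.8  71.6] mark [514.2  73.5] [530.3  71.5] th 0.128 len 16.2
d axis [434.1  72.3] mark [414.1  72.6] [429.6  71.4] th 0.074 len 15.6
dx,dy,dz [0.1009 0.0859 0.1746] wz 8.1 t 25.85
```

```bash
python3 -m crank '[{"grip":0.6,"dx":0.05,"dy":0.042,"dz":0,"wx":0,"wy":0,"wz":0},{"grip":0.6,"dx":0.101,"dy":0.085,"dz":0.05,"wx":0,"wy":0,"wz":4},{"grip":0.6,"dx":0.101,"dy":0.085,"dz":0.1,"wx":0,"wy":0,"wz":4},{"grip":0.6,"dx":0.101,"dy":0.085,"dz":0.14,"wx":0,"wy":0,"wz":4},{"grip":0.6,"dx":0.101,"dy":0.085,"dz":0.165,"wx":0,"wy":0,"wz":4},{"grip":0.6,"dx":0.101,"dy":0.085,"dz":0.165,"wx":0,"wy":0,"wz":4},{"grip":0.6,"dx":0.101,"dy":0.085,"dz":0.165,"wx":0,"wy":0,"wz":4}]'; python3 -c "
from fit import *
plan(434,241.3,87,3.07)"
```

```text
t: 26.55
tcp_pos: [434.4, 241.6, 130.8]
orientation: [0.034, 0.999, -0.0, -0.001]
wrist_force: [0.4, 0.5, 0.3]
grip_width: 0.398
grasp_force: 0.0
dx,dy,dz [ 0.0003 -0.0003  0.0438] wz 0.2 t 26.55
```

```bash
python3 -m crank '[{"grip":0.6,"dx":0,"dy":0,"dz":0.03,"wx":0,"wy":0,"wz":0},{"grip":0.6,"dx":0,"dy":0,"dz":0.043,"wx":0,"wy":0,"wz":0},{"grip":0.6,"dx":0,"dy":0,"dz":0.043,"wx":0,"wy":0,"wz":0},{"grip":1,"dx":0,"dy":0,"dz":0.043,"wx":0,"wy":0,"wz":0},{"grip":1,"dx":0,"dy":0,"dz":0.043,"wx":0,"wy":0,"wz":0},{"grip":1,"dx":0,"dy":0,"dz":0.043,"wx":0,"wy":0,"wz":0},{"grip":1,"dx":0,"dy":0,"dz":0.043,"wx":0,"wy":0,"wz":0},{"grip":1,"dx":0,"dy":0,"dz":0.043,"wx":0,"wy":0,"wz":0}]'
```

```text
t: 27.35
tcp_pos: [435.5, 241.8, 88.8]
orientation: [0.035, 0.999, 0.0, 0.001]
wrist_force: [-1.4, -1.5, 8.7]
grip_width: 0.15
grasp_force: 60.1
```

```bash
python3 -m crank '[{"grip":1,"dx":0,"dy":0,"dz":0,"wx":0,"wy":0,"wz":7},{"grip":1,"dx":0,"dy":0,"dz":0,"wx":0,"wy":0,"wz":14},{"grip":1,"dx":0,"dy":0,"dz":0,"wx":0,"wy":0,"wz":21},{"grip":1,"dx":0,"dy":0,"dz":0,"wx":0,"wy":0,"wz":28},{"grip":1,"dx":0,"dy":0,"dz":0,"wx":0,"wy":0,"wz":35},{"grip":1,"dx":0,"dy":0,"dz":0,"wx":0,"wy":0,"wz":40},{"grip":1,"dx":0,"dy":0,"dz":0,"wx":0,"wy":0,"wz":40},{"grip":1,"dx":0,"dy":0,"dz":0,"wx":0,"wy":0,"wz":40}]'; python3 -c "
from station import robot;s=robot.state();print(s['moment'],s['wrist_force'])"
```

```text
t: 28.15
tcp_pos: [435.1, 240.7, 88.7]
orientation: [0.375, 0.927, -0.0, 0.001]
wrist_force: [-4.3, -7.8, 15.5]
grip_width: 0.149
grasp_force: 60.9
[-1.72514147  0.9889055  -0.06246514] [-4.31544635 -7.83459226 15.48328125]
```

```bash
python3 -c "
from fit import *
plan(533.5,71.7,135,3.03)"
```

```text
dx,dy,dz [-0.1883 -0.0531 -0.0459] wz -37.7 t 28.15
```

```bash
python3 -m crank '[{"grip":0.6,"dx":0,"dy":0,"dz":0,"wx":0,"wy":0,"wz":0},{"grip":0.6,"dx":0,"dy":0,"dz":0,"wx":0,"wy":0,"wz":0},{"grip":0.6,"dx":0,"dy":0,"dz":0,"wx":0,"wy":0,"wz":0},{"grip":0.6,"dx":0,"dy":0,"dz":-0.04,"wx":0,"wy":0,"wz":0},{"grip":0.6,"dx":0,"dy":0,"dz":-0.06,"wx":0,"wy":0,"wz":0},{"grip":0.6,"dx":-0.1,"dy":-0.028,"dz":-0.06,"wx":0,"wy":0,"wz":-20},{"grip":0.6,"dx":-0.188,"dy":-0.053,"dz":-0.06,"wx":0,"wy":0,"wz":-37.7},{"grip":0.6,"dx":-0.188,"dy":-0.053,"dz":-0.06,"wx":0,"wy":0,"wz":-37.7},{"grip":0.6,"dx":-0.188,"dy":-0.053,"dz":-0.06,"wx":0,"wy":0,"wz":-37.7},{"grip":0.6,"dx":-0.188,"dy":-0.053,"dz":-0.06,"wx":0,"wy":0,"wz":-37.7},{"grip":0.6,"dx":-0.188,"dy":-0.053,"dz":-0.046,"wx":0,"wy":0,"wz":-37.7},{"grip":0.6,"dx":-0.188,"dy":-0.053,"dz":-0.046,"wx":0,"wy":0,"wz":-37.7},{"grip":0.6,"dx":-0.188,"dy":-0.053,"dz":-0.046,"wx":0,"wy":0,"wz":-37.7}]'; python3 -c "
from fit import *
plan(533.5,71.7,88,3.03)
M=T();d=save('wrist','w16')"
```

```text
t: 29.45
tcp_pos: [532.5, 74.1, 133.1]
orientation: [0.055, 0.998, 0.0, -0.0]
wrist_force: [0.3, 0.1, 0.1]
grip_width: 0.401
grasp_force: 0.0
dx,dy,dz [-0.0013 -0.0023  0.0451] wz 0.1 t 29.45
```

```bash
python3 -m crank '[{"grip":0.6,"dx":-0.001,"dy":-0.002,"dz":0.03,"wx":0,"wy":0,"wz":0},{"grip":0.6,"dx":-0.001,"dy":-0.002,"dz":0.045,"wx":0,"wy":0,"wz":0},{"grip":0.6,"dx":-0.001,"dy":-0.002,"dz":0.045,"wx":0,"wy":0,"wz":0},{"grip":1,"dx":-0.001,"dy":-0.002,"dz":0.045,"wx":0,"wy":0,"wz":0},{"grip":1,"dx":-0.001,"dy":-0.002,"dz":0.045,"wx":0,"wy":0,"wz":0},{"grip":1,"dx":-0.001,"dy":-0.002,"dz":0.045,"wx":0,"wy":0,"wz":0},{"grip":1,"dx":-0.001,"dy":-0.002,"dz":0.045,"wx":0,"wy":0,"wz":0},{"grip":1,"dx":-0.001,"dy":-0.002,"dz":0.045,"wx":0,"wy":0,"wz":0}]'
```

```text
t: 30.3
tcp_pos: [534.3, 71.2, 89.2]
orientation: [0.055, 0.998, 0.0, 0.001]
wrist_force: [-3.3, 2.5, 7.5]
grip_width: 0.149
grasp_force: 60.1
```

```bash
python3 -m crank '[{"grip":1,"dx":0,"dy":0,"dz":0,"wx":0,"wy":0,"wz":7},{"grip":1,"dx":0,"dy":0,"dz":0,"wx":0,"wy":0,"wz":14},{"grip":1,"dx":0,"dy":0,"dz":0,"wx":0,"wy":0,"wz":21},{"grip":1,"dx":0,"dy":0,"dz":0,"wx":0,"wy":0,"wz":28},{"grip":1,"dx":0,"dy":0,"dz":0,"wx":0,"wy":0,"wz":35},{"grip":1,"dx":0,"dy":0,"dz":0,"wx":0,"wy":0,"wz":38},{"grip":1,"dx":0,"dy":0,"dz":0,"wx":0,"wy":0,"wz":38},{"grip":1,"dx":0,"dy":0,"dz":0,"wx":0,"wy":0,"wz":38}]'; python3 -c "
from fit import *
s=robot.state();print(s['moment'],s['wrist_force']);plan(533.5,241.3,135,3.07)"
```

```text
t: 31.1
tcp_pos: [534.0, 70.6, 89.2]
orientation: [0.377, 0.926, -0.0, 0.0]
wrist_force: [-4.8, -1.2, 12.4]
grip_width: 0.155
grasp_force: 60.6
[-0.22488804  1.24199659 -0.04408249] [-4.77665637 -1.20033976 12.38610112]
dx,dy,dz [ 0.1196  0.1218 -0.0459] wz -40.2 t 31.1
```

```bash
python3 -m crank '[{"grip":0.6,"dx":0,"dy":0,"dz":0,"wx":0,"wy":0,"wz":0},{"grip":0.6,"dx":0,"dy":0,"dz":0,"wx":0,"wy":0,"wz":0},{"grip":0.6,"dx":0,"dy":0,"dz":0,"wx":0,"wy":0,"wz":0},{"grip":0.6,"dx":0,"dy":0,"dz":-0.04,"wx":0,"wy":0,"wz":0},{"grip":0.6,"dx":0,"dy":0,"dz":-0.06,"wx":0,"wy":0,"wz":0},{"grip":0.6,"dx":0.06,"dy":0.061,"dz":-0.06,"wx":0,"wy":0,"wz":-20},{"grip":0.6,"dx":0.12,"dy":0.122,"dz":-0.06,"wx":0,"wy":0,"wz":-40.2},{"grip":0.6,"dx":0.12,"dy":0.122,"dz":-0.06,"wx":0,"wy":0,"wz":-40.2},{"grip":0.6,"dx":0.12,"dy":0.122,"dz":-0.06,"wx":0,"wy":0,"wz":-40.2},{"grip":0.6,"dx":0.12,"dy":0.122,"dz":-0.06,"wx":0,"wy":0,"wz":-40.2},{"grip":0.6,"dx":0.12,"dy":0.122,"dz":-0.046,"wx":0,"wy":0,"wz":-40.2},{"grip":0.6,"dx":0.12,"dy":0.122,"dz":-0.046,"wx":0,"wy":0,"wz":-40.2},{"grip":0.6,"dx":0.12,"dy":0.122,"dz":-0.046,"wx":0,"wy":0,"wz":-40.2}]'; python3 -c "
from fit import *
plan(533.5,241.3,88,3.07)"
```

```text
t: 32.4
tcp_pos: [533.3, 241.0, 133.8]
orientation: [0.037, 0.999, -0.0, -0.0]
wrist_force: [0.1, -1.1, -0.4]
grip_width: 0.4
grasp_force: 0.0
dx,dy,dz [-0.0002  0.0003  0.0458] wz -0.2 t 32.4
```

```bash
python3 -m crank '[{"grip":0.6,"dx":0,"dy":0,"dz":0.03,"wx":0,"wy":0,"wz":0},{"grip":0.6,"dx":0,"dy":0,"dz":0.045,"wx":0,"wy":0,"wz":0},{"grip":0.6,"dx":0,"dy":0,"dz":0.045,"wx":0,"wy":0,"wz":0},{"grip":1,"dx":0,"dy":0,"dz":0.045,"wx":0,"wy":0,"wz":0},{"grip":1,"dx":0,"dy":0,"dz":0.045,"wx":0,"wy":0,"wz":0},{"grip":1,"dx":0,"dy":0,"dz":0.045,"wx":0,"wy":0,"wz":0},{"grip":1,"dx":0,"dy":0,"dz":0.045,"wx":0,"wy":0,"wz":0},{"grip":1,"dx":0,"dy":0,"dz":0.045,"wx":0,"wy":0,"wz":0}]'
```

```text
t: 33.2
tcp_pos: [533.7, 241.7, 90.3]
orientation: [0.036, 0.999, -0.0, 0.0]
wrist_force: [-2.6, -2.6, 9.3]
grip_width: 0.154
grasp_force: 59.9
```

```bash
python3 -m crank '[{"grip":1,"dx":0,"dy":0,"dz":0,"wx":0,"wy":0,"wz":7},{"grip":1,"dx":0,"dy":0,"dz":0,"wx":0,"wy":0,"wz":14},{"grip":1,"dx":0,"dy":0,"dz":0,"wx":0,"wy":0,"wz":21},{"grip":1,"dx":0,"dy":0,"dz":0,"wx":0,"wy":0,"wz":28},{"grip":1,"dx":0,"dy":0,"dz":0,"wx":0,"wy":0,"wz":35},{"grip":1,"dx":0,"dy":0,"dz":0,"wx":0,"wy":0,"wz":40},{"grip":1,"dx":0,"dy":0,"dz":0,"wx":0,"wy":0,"wz":40},{"grip":1,"dx":0,"dy":0,"dz":0,"wx":0,"wy":0,"wz":40}]'; python3 -c "
from fit import *
s=robot.state();print(s['moment'],s['wrist_force']);plan(434,71.9,135,3.07)"
```

```text
t: 34.0
tcp_pos: [533.7, 241.6, 90.3]
orientation: [0.376, 0.927, 0.0, 0.001]
wrist_force: [-2.3, -3.9, 7.4]
grip_width: 0.148
grasp_force: 59.8
[-0.93057559  0.4229636  -0.07627308] [-2.27459229 -3.94752763  7.3901632 ]
dx,dy,dz [-0.0466 -0.1912 -0.0448] wz -40.0 t 34.0
```

```bash
python3 -m crank '[{"grip":0.6,"dx":0,"dy":0,"dz":0,"wx":0,"wy":0,"wz":0},{"grip":0.6,"dx":0,"dy":0,"dz":0,"wx":0,"wy":0,"wz":0},{"grip":0.6,"dx":0,"dy":0,"dz":0,"wx":0,"wy":0,"wz":0},{"grip":0.6,"dx":0,"dy":0,"dz":-0.04,"wx":0,"wy":0,"wz":0},{"grip":0.6,"dx":0,"dy":0,"dz":-0.06,"wx":0,"wy":0,"wz":0},{"grip":0.6,"dx":-0.023,"dy":-0.095,"dz":-0.06,"wx":0,"wy":0,"wz":-20},{"grip":0.6,"dx":-0.0466,"dy":-0.191,"dz":-0.06,"wx":0,"wy":0,"wz":-40},{"grip":0.6,"dx":-0.0466,"dy":-0.191,"dz":-0.06,"wx":0,"wy":0,"wz":-40},{"grip":0.6,"dx":-0.0466,"dy":-0.191,"dz":-0.06,"wx":0,"wy":0,"wz":-40},{"grip":0.6,"dx":-0.0466,"dy":-0.191,"dz":-0.06,"wx":0,"wy":0,"wz":-40},{"grip":0.6,"dx":-0.0466,"dy":-0.191,"dz":-0.045,"wx":0,"wy":0,"wz":-40},{"grip":0.6,"dx":-0.0466,"dy":-0.191,"dz":-0.045,"wx":0,"wy":0,"wz":-40},{"grip":0.6,"dx":-0.0466,"dy":-0.191,"dz":-0.045,"wx":0,"wy":0,"wz":-40}]'; python3 -c "
from fit import *
plan(434,71.9,88,3.07)"
```

```text
t: 35.3
tcp_pos: [433.9, 72.5, 134.5]
orientation: [0.036, 0.999, 0.0, -0.0]
wrist_force: [-0.4, 0.3, 0.2]
grip_width: 0.403
grasp_force: 0.0
dx,dy,dz [-0.0002 -0.0006  0.0465] wz 0.0 t 35.3
```

```bash
python3 -m crank '[{"grip":0.6,"dx":0,"dy":-0.001,"dz":0.03,"wx":0,"wy":0,"wz":0},{"grip":0.6,"dx":0,"dy":-0.001,"dz":0.046,"wx":0,"wy":0,"wz":0},{"grip":0.6,"dx":0,"dy":-0.001,"dz":0.046,"wx":0,"wy":0,"wz":0},{"grip":1,"dx":0,"dy":-0.001,"dz":0.046,"wx":0,"wy":0,"wz":0},{"grip":1,"dx":0,"dy":-0.001,"dz":0.046,"wx":0,"wy":0,"wz":0},{"grip":1,"dx":0,"dy":-0.001,"dz":0.046,"wx":0,"wy":0,"wz":0},{"grip":1,"dx":0,"dy":-0.001,"dz":0.046,"wx":0,"wy":0,"wz":0},{"grip":1,"dx":0,"dy":-0.001,"dz":0.046,"wx":0,"wy":0,"wz":0}]'
```

```text
t: 36.1
tcp_pos: [434.3, 71.7, 89.3]
orientation: [0.036, 0.999, 0.0, 0.001]
wrist_force: [-4.3, 3.7, 10.0]
grip_width: 0.147
grasp_force: 60.5
```

```bash
python3 -m crank '[{"grip":1,"dx":0,"dy":0,"dz":0,"wx":0,"wy":0,"wz":7},{"grip":1,"dx":0,"dy":0,"dz":0,"wx":0,"wy":0,"wz":14},{"grip":1,"dx":0,"dy":0,"dz":0,"wx":0,"wy":0,"wz":21},{"grip":1,"dx":0,"dy":0,"dz":0,"wx":0,"wy":0,"wz":28},{"grip":1,"dx":0,"dy":0,"dz":0,"wx":0,"wy":0,"wz":35},{"grip":1,"dx":0,"dy":0,"dz":0,"wx":0,"wy":0,"wz":40},{"grip":1,"dx":0,"dy":0,"dz":0,"wx":0,"wy":0,"wz":40},{"grip":1,"dx":0,"dy":0,"dz":0,"wx":0,"wy":0,"wz":40}]'; python3 -c "
from fit import *
s=robot.state();print(s['moment'],s['wrist_force'])"
```

```text
t: 36.9
tcp_pos: [434.0, 70.9, 89.2]
orientation: [0.376, 0.927, -0.0, 0.001]
wrist_force: [-4.7, -1.9, 12.6]
grip_width: 0.147
grasp_force: 61.0
[-0.46060046  1.00242554 -0.01493221] [-4.65987669 -1.86105108 12.62402531]
```

```bash
python3 -m crank '[{"grip":0.6,"dx":0,"dy":0,"dz":0,"wx":0,"wy":0,"wz":0},{"grip":0.6,"dx":0,"dy":0,"dz":0,"wx":0,"wy":0,"wz":0},{"grip":0.6,"dx":0,"dy":0,"dz":0,"wx":0,"wy":0,"wz":0},{"grip":0.6,"dx":0,"dy":0,"dz":-0.05,"wx":0,"wy":0,"wz":0},{"grip":0.6,"dx":0,"dy":0,"dz":-0.1,"wx":0,"wy":0,"wz":0}]'; python3 -c "
from fit import *
plan(535.4,156.3,295,3.1416)"
```

```text
t: 37.4
tcp_pos: [432.8, 71.6, 189.0]
orientation: [0.375, 0.927, -0.0, -0.002]
wrist_force: [1.2, -1.1, -0.1]
grip_width: 0.403
grasp_force: 0.0
dx,dy,dz [-0.0146  0.132  -0.1063] wz -44.0 t 37.4
```

```bash
python3 -m crank '[{"grip":0.6,"dx":-0.015,"dy":0.132,"dz":-0.106,"wx":0,"wy":0,"wz":-44},{"grip":0.6,"dx":-0.015,"dy":0.132,"dz":-0.106,"wx":0,"wy":0,"wz":-44},{"grip":0.6,"dx":-0.015,"dy":0.132,"dz":-0.106,"wx":0,"wy":0,"wz":-44},{"grip":0.6,"dx":-0.015,"dy":0.132,"dz":-0.106,"wx":0,"wy":0,"wz":-44},{"grip":0.6,"dx":-0.015,"dy":0.132,"dz":-0.106,"wx":0,"wy":0,"wz":-44},{"grip":0.6,"dx":-0.015,"dy":0.132,"dz":-0.106,"wx":0,"wy":0,"wz":-44},{"grip":0.6,"dx":-0.015,"dy":0.132,"dz":-0.106,"wx":0,"wy":0,"wz":-44}]'
cat > marks.py <<'E'
from fit import *
ax=dict(a=(434.2,241.3),b=(533.3,241.3),c=(533.3,71.7),d=(434.2,71.9))
def marks(tag):
    M=T(); d=save("wrist",tag); im=d["pixels"]; g=cv2.cvtColor(im,cv2.COLOR_BGR2GRAY).astype(int)
    for n,(x,y) in ax.items():
        P=[]
        for r in np.arange(1,21,.5):
            for t in np.arange(-1,2.2,.02):
                q=proj(d,[x-r*np.cos(t),y+r*np.sin(t),98],M); v=g[int(round(q[1])),int(round(q[0]))]
                P.append((r,t,v))
        P=np.array(P); 
        W=P[(P[:,0]>6)&(P[:,0]<17)]; ts=np.unique(W[:,1]); sc=[W[W[:,1]==t][:,2].mean() for t in ts]; k=np.argsort(sc)[::-1][:4]
        print(n,[(ts[i].round(2),round(sc[i])) for i in k])
    return im
E
python3 -c "
from marks import *
im=marks('w17'); cv2.imwrite('pics/k2.png',cv2.resize(im[42:217,154:406],None,fx=3.1,fy=3.1,interpolation=cv2.INTER_CUBIC))"
```

```text
t: 38.1
tcp_pos: [536.2, 155.1, 293.9]
orientation: [0.003, 1.0, -0.0, -0.0]
wrist_force: [-1.1, 0.3, 0.0]
grip_width: 0.398
grasp_force: 0.0
a [(np.float64(0.76), 155), (np.float64(0.74), 153), (np.float64(0.78), 149), (np.float64(0.72), 147)]
b [(np.float64(0.8), 137), (np.float64(0.78), 135), (np.float64(0.82), 133), (np.float64(0.84), 128)]
c [(np.float64(0.72), 153), (np.float64(0.74), 152), (np.float64(0.7), 151), (np.float64(0.76), 146)]
d [(np.float64(0.66), 155), (np.float64(0.64), 154), (np.float64(0.68), 151), (np.float64(0.62), 149)]
```

View pics/k2.png

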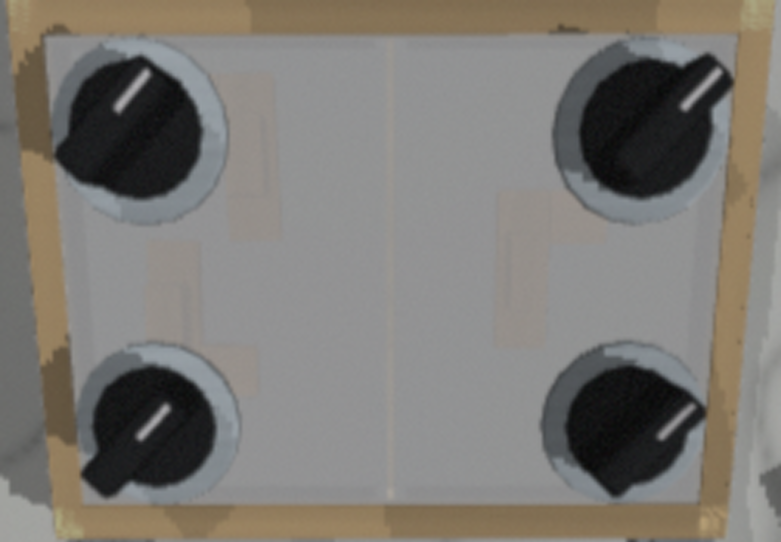

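All four knobs are at about half (a 0.76, b 0.79, c 0.73, d 0.66). The far left leg has been nudged a little inside its tray, to crop (175,290), but it's still flat. Second pass, starting with a.

```bash
python3 -c "
from fit import *
plan(434.2,241.3,135,3.1416-.76)"
```

```text
dx,dy,dz [0.1024 0.0856 0.159 ] wz 43.2 t 38.15
```

```bash
python3 -m crank '[{"grip":0.6,"dx":0.05,"dy":0.043,"dz":0.03,"wx":0,"wy":0,"wz":15},{"grip":0.6,"dx":0.102,"dy":0.0855,"dz":0.08,"wx":0,"wy":0,"wz":43.2},{"grip":0.6,"dx":0.102,"dy":0.0855,"dz":0.13,"wx":0,"wy":0,"wz":43.2},{"grip":0.6,"dx":0.102,"dy":0.0855,"dz":0.13,"wx":0,"wy":0,"wz":43.2},{"grip":0.6,"dx":0.102,"dy":0.0855,"dz":0.13,"wx":0,"wy":0,"wz":43.2},{"grip":0.6,"dx":0.102,"dy":0.0855,"dz":0.16,"wx":0,"wy":0,"wz":43.2},{"grip":0.6,"dx":0.102,"dy":0.0855,"dz":0.16,"wx":0,"wy":0,"wz":43.2},{"grip":0.6,"dx":0.102,"dy":0.0855,"dz":0.16,"wx":0,"wy":0,"wz":43.2}]'; python3 -c "
from fit import *
plan(434.2,241.3,88.5,3.1416-.76)"
```

```text
t: 38.95
tcp_pos: [434.5, 241.2, 134.8]
orientation: [0.369, 0.93, -0.0, -0.0]
wrist_force: [0.6, -0.2, 0.7]
grip_width: 0.399
grasp_force: 0.0
dx,dy,dz [ 0.0003 -0.      0.0463] wz 0.3 t 38.95
```

```bash
python3 -m crank '[{"grip":0.6,"dx":0,"dy":0,"dz":0.03,"wx":0,"wy":0,"wz":0},{"grip":0.6,"dx":0,"dy":0,"dz":0.046,"wx":0,"wy":0,"wz":0},{"grip":0.6,"dx":0,"dy":0,"dz":0.046,"wx":0,"wy":0,"wz":0},{"grip":1,"dx":0,"dy":0,"dz":0.046,"wx":0,"wy":0,"wz":0},{"grip":1,"dx":0,"dy":0,"dz":0.046,"wx":0,"wy":0,"wz":0},{"grip":1,"dx":0,"dy":0,"dz":0.046,"wx":0,"wy":0,"wz":0},{"grip":1,"dx":0,"dy":0,"dz":0.046,"wx":0,"wy":0,"wz":0},{"grip":1,"dx":0,"dy":0,"dz":0.046,"wx":0,"wy":0,"wz":0}]'
```

```text
t: 39.75
tcp_pos: [434.8, 241.0, 89.9]
orientation: [0.369, 0.929, 0.0, 0.001]
wrist_force: [-4.5, -3.7, 9.8]
grip_width: 0.151
grasp_force: 59.0
```

```bash
python3 -m crank '[{"grip":1,"dx":0,"dy":0,"dz":0,"wx":0,"wy":0,"wz":7},{"grip":1,"dx":0,"dy":0,"dz":0,"wx":0,"wy":0,"wz":14},{"grip":1,"dx":0,"dy":0,"dz":0,"wx":0,"wy":0,"wz":21},{"grip":1,"dx":0,"dy":0,"dz":0,"wx":0,"wy":0,"wz":28},{"grip":1,"dx":0,"dy":0,"dz":0,"wx":0,"wy":0,"wz":35},{"grip":1,"dx":0,"dy":0,"dz":0,"wx":0,"wy":0,"wz":40},{"grip":1,"dx":0,"dy":0,"dz":0,"wx":0,"wy":0,"wz":43},{"grip":1,"dx":0,"dy":0,"dz":0,"wx":0,"wy":0,"wz":43},{"grip":1,"dx":0,"dy":0,"dz":0,"wx":0,"wy":0,"wz":43}]'; python3 -c "
from fit import *
s=robot.state();print(s['moment'],s['wrist_force'],s['joints']);plan(533.3,71.7,135,3.1416-.74)"
```

```text
t: 40.65
tcp_pos: [434.0, 240.5, 89.8]
orientation: [0.684, 0.73, -0.001, 0.0]
wrist_force: [-11.0, -6.7, 16.4]
grip_width: 0.147
grasp_force: 59.9
[-1.51882252  2.25407038  0.00783094] [-10.98039158  -6.73953333  16.43998885] [-0.28640784  0.59467964 -0.4511976   2.03770852  0.44521607  0.60545906
 -0.97778635]
dx,dy,dz [-0.1749  0.0882 -0.045 ] wz -43.9 t 40.65
```

```bash
python3 -m crank '[{"grip":0.6,"dx":0,"dy":0,"dz":0,"wx":0,"wy":0,"wz":0},{"grip":0.6,"dx":0,"dy":0,"dz":0,"wx":0,"wy":0,"wz":0},{"grip":0.6,"dx":0,"dy":0,"dz":0,"wx":0,"wy":0,"wz":0},{"grip":0.6,"dx":0,"dy":0,"dz":-0.04,"wx":0,"wy":0,"wz":0},{"grip":0.6,"dx":0,"dy":0,"dz":-0.06,"wx":0,"wy":0,"wz":0},{"grip":0.6,"dx":-0.087,"dy":0.044,"dz":-0.06,"wx":0,"wy":0,"wz":-22},{"grip":0.6,"dx":-0.175,"dy":0.088,"dz":-0.06,"wx":0,"wy":0,"wz":-44},{"grip":0.6,"dx":-0.175,"dy":0.088,"dz":-0.06,"wx":0,"wy":0,"wz":-44},{"grip":0.6,"dx":-0.175,"dy":0.088,"dz":-0.06,"wx":0,"wy":0,"wz":-44},{"grip":0.6,"dx":-0.175,"dy":0.088,"dz":-0.06,"wx":0,"wy":0,"wz":-44},{"grip":0.6,"dx":-0.175,"dy":0.088,"dz":-0.046,"wx":0,"wy":0,"wz":-44},{"grip":0.6,"dx":-0.175,"dy":0.088,"dz":-0.046,"wx":0,"wy":0,"wz":-44},{"grip":0.6,"dx":-0.175,"dy":0.088,"dz":-0.046,"wx":0,"wy":0,"wz":-44}]'; python3 -c "
from fit import *
plan(533.3,71.7,88.5,3.1416-.74)"
```

```text
t: 41.95
tcp_pos: [533.6, 72.6, 134.6]
orientation: [0.362, 0.932, 0.0, -0.0]
wrist_force: [0.1, -0.2, 0.3]
grip_width: 0.4
grasp_force: 0.0
dx,dy,dz [-0.0004 -0.0009  0.0461] wz -0.0 t 41.95
```

```bash
python3 -m crank '[{"grip":0.6,"dx":0,"dy":-0.001,"dz":0.03,"wx":0,"wy":0,"wz":0},{"grip":0.6,"dx":0,"dy":-0.001,"dz":0.046,"wx":0,"wy":0,"wz":0},{"grip":0.6,"dx":0,"dy":-0.001,"dz":0.046,"wx":0,"wy":0,"wz":0},{"grip":1,"dx":0,"dy":-0.001,"dz":0.046,"wx":0,"wy":0,"wz":0},{"grip":1,"dx":0,"dy":-0.001,"dz":0.046,"wx":0,"wy":0,"wz":0},{"grip":1,"dx":0,"dy":-0.001,"dz":0.046,"wx":0,"wy":0,"wz":0},{"grip":1,"dx":0,"dy":-0.001,"dz":0.046,"wx":0,"wy":0,"wz":0},{"grip":1,"dx":0,"dy":-0.001,"dz":0.046,"wx":0,"wy":0,"wz":0}]'
```

```text
t: 42.75
tcp_pos: [533.2, 71.5, 89.3]
orientation: [0.361, 0.933, -0.0, 0.0]
wrist_force: [-4.7, -2.2, 8.3]
grip_width: 0.149
grasp_force: 59.6
```

```bash
python3 -m crank '[{"grip":1,"dx":0,"dy":0,"dz":0,"wx":0,"wy":0,"wz":7},{"grip":1,"dx":0,"dy":0,"dz":0,"wx":0,"wy":0,"wz":14},{"grip":1,"dx":0,"dy":0,"dz":0,"wx":0,"wy":0,"wz":21},{"grip":1,"dx":0,"dy":0,"dz":0,"wx":0,"wy":0,"wz":28},{"grip":1,"dx":0,"dy":0,"dz":0,"wx":0,"wy":0,"wz":35},{"grip":1,"dx":0,"dy":0,"dz":0,"wx":0,"wy":0,"wz":40},{"grip":1,"dx":0,"dy":0,"dz":0,"wx":0,"wy":0,"wz":43.5},{"grip":1,"dx":0,"dy":0,"dz":0,"wx":0,"wy":0,"wz":43.5},{"grip":1,"dx":0,"dy":0,"dz":0,"wx":0,"wy":0,"wz":43.5}]'; python3 -c "
from fit import *
s=robot.state();print(s['moment'],s['wrist_force']);plan(535.4,156.3,295,3.1416)"
```

```text
t: 43.65
tcp_pos: [533.1, 71.4, 89.3]
orientation: [0.681, 0.732, 0.0, 0.0]
wrist_force: [-5.4, -2.6, 9.0]
grip_width: 0.151
grasp_force: 59.6
[-0.5519132   1.05914704 -0.01631379] [-5.3966669  -2.57689726  8.97861919]
dx,dy,dz [ 0.0844  0.0086 -0.2058] wz -85.8 t 43.65
```

```bash
python3 -m crank '[{"grip":0.6,"dx":0,"dy":0,"dz":0,"wx":0,"wy":0,"wz":0},{"grip":0.6,"dx":0,"dy":0,"dz":0,"wx":0,"wy":0,"wz":0},{"grip":0.6,"dx":0,"dy":0,"dz":0,"wx":0,"wy":0,"wz":0},{"grip":0.6,"dx":0,"dy":0,"dz":-0.05,"wx":0,"wy":0,"wz":0},{"grip":0.6,"dx":0,"dy":0,"dz":-0.1,"wx":0,"wy":0,"wz":0},{"grip":0.6,"dx":0.084,"dy":0.009,"dz":-0.206,"wx":0,"wy":0,"wz":-85.8},{"grip":0.6,"dx":0.084,"dy":0.009,"dz":-0.206,"wx":0,"wy":0,"wz":-85.8},{"grip":0.6,"dx":0.084,"dy":0.009,"dz":-0.206,"wx":0,"wy":0,"wz":-85.8},{"grip":0.6,"dx":0.084,"dy":0.009,"dz":-0.206,"wx":0,"wy":0,"wz":-85.8},{"grip":0.6,"dx":0.084,"dy":0.009,"dz":-0.206,"wx":0,"wy":0,"wz":-85.8},{"grip":0.6,"dx":0.084,"dy":0.009,"dz":-0.206,"wx":0,"wy":0,"wz":-85.8},{"grip":0.6,"dx":0.084,"dy":0.009,"dz":-0.206,"wx":0,"wy":0,"wz":-85.8},{"grip":0.6,"dx":0.084,"dy":0.009,"dz":-0.206,"wx":0,"wy":0,"wz":-85.8},{"grip":0.6,"dx":0.084,"dy":0.009,"dz":-0.206,"wx":0,"wy":0,"wz":-85.8},{"grip":0.6,"dx":0.084,"dy":0.009,"dz":-0.206,"wx":0,"wy":0,"wz":-85.8},{"grip":0.6,"dx":0.084,"dy":0.009,"dz":-0.206,"wx":0,"wy":0,"wz":-85.8},{"grip":0.6,"dx":0.084,"dy":0.009,"dz":-0.206,"wx":0,"wy":0,"wz":-85.8}]'; python3 -c "
from marks import *
im=marks('w18'); plan(533.3,241.3,135,3.1416-.78)"
```

```text
t: 45.35
tcp_pos: [535.9, 155.9, 294.3]
orientation: [0.002, 1.0, 0.0, -0.0]
wrist_force: [0.4, -0.5, 0.8]
grip_width: 0.401
grasp_force: 0.0
a [(np.float64(1.46), 154), (np.float64(1.48), 154), (np.float64(1.44), 151), (np.float64(1.5), 150)]
b [(np.float64(0.82), 132), (np.float64(0.8), 131), (np.float64(0.78), 130), (np.float64(0.84), 126)]
c [(np.float64(1.5), 147), (np.float64(1.52), 146), (np.float64(1.54), 146), (np.float64(1.56), 146)]
d [(np.float64(0.64), 153), (np.float64(0.68), 152), (np.float64(0.66), 152), (np.float64(0.7), 144)]
dx,dy,dz [0.003  0.0853 0.1593] wz 44.4 t 45.4
```

The marks read a ≈ 1.47 and c ≈ 1.5, with b and d still at half. Now b.

```bash
python3 -m crank '[{"grip":0.6,"dx":0.003,"dy":0.043,"dz":0.03,"wx":0,"wy":0,"wz":15},{"grip":0.6,"dx":0.003,"dy":0.0853,"dz":0.08,"wx":0,"wy":0,"wz":44.4},{"grip":0.6,"dx":0.003,"dy":0.0853,"dz":0.13,"wx":0,"wy":0,"wz":44.4},{"grip":0.6,"dx":0.003,"dy":0.0853,"dz":0.13,"wx":0,"wy":0,"wz":44.4},{"grip":0.6,"dx":0.003,"dy":0.0853,"dz":0.13,"wx":0,"wy":0,"wz":44.4},{"grip":0.6,"dx":0.003,"dy":0.0853,"dz":0.16,"wx":0,"wy":0,"wz":44.4},{"grip":0.6,"dx":0.003,"dy":0.0853,"dz":0.16,"wx":0,"wy":0,"wz":44.4},{"grip":0.6,"dx":0.003,"dy":0.0853,"dz":0.16,"wx":0,"wy":0,"wz":44.4}]'; python3 -c "
from fit import *
plan(533.3,241.3,88.5,3.1416-.78)"
```

```text
t: 46.2
tcp_pos: [532.7, 241.4, 134.7]
orientation: [0.378, 0.926, -0.0, -0.0]
wrist_force: [0.5, 0.5, 0.7]
grip_width: 0.398
grasp_force: 0.0
dx,dy,dz [-0.0005  0.0003  0.0462] wz 0.3 t 46.2
```

```bash
python3 -m crank '[{"grip":0.6,"dx":0,"dy":0,"dz":0.03,"wx":0,"wy":0,"wz":0},{"grip":0.6,"dx":0,"dy":0,"dz":0.046,"wx":0,"wy":0,"wz":0},{"grip":0.6,"dx":0,"dy":0,"dz":0.046,"wx":0,"wy":0,"wz":0},{"grip":1,"dx":0,"dy":0,"dz":0.046,"wx":0,"wy":0,"wz":0},{"grip":1,"dx":0,"dy":0,"dz":0.046,"wx":0,"wy":0,"wz":0},{"grip":1,"dx":0,"dy":0,"dz":0.046,"wx":0,"wy":0,"wz":0},{"grip":1,"dx":0,"dy":0,"dz":0.046,"wx":0,"wy":0,"wz":0},{"grip":1,"dx":0,"dy":0,"dz":0.046,"wx":0,"wy":0,"wz":0}]'
```

```text
t: 47.0
tcp_pos: [533.4, 241.6, 89.5]
orientation: [0.378, 0.926, 0.001, 0.001]
wrist_force: [-1.7, 0.6, 8.2]
grip_width: 0.144
grasp_force: 60.4
```

```bash
python3 -m crank '[{"grip":1,"dx":0,"dy":0,"dz":0,"wx":0,"wy":0,"wz":7},{"grip":1,"dx":0,"dy":0,"dz":0,"wx":0,"wy":0,"wz":14},{"grip":1,"dx":0,"dy":0,"dz":0,"wx":0,"wy":0,"wz":21},{"grip":1,"dx":0,"dy":0,"dz":0,"wx":0,"wy":0,"wz":28},{"grip":1,"dx":0,"dy":0,"dz":0,"wx":0,"wy":0,"wz":35},{"grip":1,"dx":0,"dy":0,"dz":0,"wx":0,"wy":0,"wz":40},{"grip":1,"dx":0,"dy":0,"dz":0,"wx":0,"wy":0,"wz":42},{"grip":1,"dx":0,"dy":0,"dz":0,"wx":0,"wy":0,"wz":42},{"grip":1,"dx":0,"dy":0,"dz":0,"wx":0,"wy":0,"wz":42}]'; python3 -c "
from fit import *
s=robot.state();print(s['moment'],s['wrist_force']);plan(434.2,71.9,135,3.1416-.70)"
```

```text
t: 47.9
tcp_pos: [533.5, 241.7, 89.5]
orientation: [0.684, 0.729, 0.001, 0.0]
wrist_force: [0.1, -0.7, 6.9]
grip_width: 0.147
grasp_force: 60.4
[-0.03892988  0.12485459  0.0600656 ] [ 0.13578255 -0.71151534  6.90066198]
dx,dy,dz [-0.1632 -0.1097 -0.0458] wz -46.3 t 47.9
```

```bash
python3 -m crank '[{"grip":0.6,"dx":0,"dy":0,"dz":0,"wx":0,"wy":0,"wz":0},{"grip":0.6,"dx":0,"dy":0,"dz":0,"wx":0,"wy":0,"wz":0},{"grip":0.6,"dx":0,"dy":0,"dz":0,"wx":0,"wy":0,"wz":0},{"grip":0.6,"dx":0,"dy":0,"dz":-0.04,"wx":0,"wy":0,"wz":0},{"grip":0.6,"dx":0,"dy":0,"dz":-0.06,"wx":0,"wy":0,"wz":0},{"grip":0.6,"dx":-0.082,"dy":-0.055,"dz":-0.06,"wx":0,"wy":0,"wz":-23},{"grip":0.6,"dx":-0.163,"dy":-0.11,"dz":-0.06,"wx":0,"wy":0,"wz":-46},{"grip":0.6,"dx":-0.163,"dy":-0.11,"dz":-0.06,"wx":0,"wy":0,"wz":-46},{"grip":0.6,"dx":-0.163,"dy":-0.11,"dz":-0.06,"wx":0,"wy":0,"wz":-46},{"grip":0.6,"dx":-0.163,"dy":-0.11,"dz":-0.06,"wx":0,"wy":0,"wz":-46},{"grip":0.6,"dx":-0.163,"dy":-0.11,"dz":-0.046,"wx":0,"wy":0,"wz":-46},{"grip":0.6,"dx":-0.163,"dy":-0.11,"dz":-0.046,"wx":0,"wy":0,"wz":-46},{"grip":0.6,"dx":-0.163,"dy":-0.11,"dz":-0.046,"wx":0,"wy":0,"wz":-46}]'; python3 -c "
from fit import *
plan(434.2,71.9,88.5,3.1416-.70)"
```

```text
t: 49.2
tcp_pos: [433.3, 71.9, 134.4]
orientation: [0.346, 0.938, -0.0, -0.0]
wrist_force: [0.6, 0.7, -1.0]
grip_width: 0.403
grasp_force: 0.0
dx,dy,dz [-0.0007  0.0006  0.0459] wz -0.4 t 49.2
```

```bash
python3 -m crank '[{"grip":0.6,"dx":-0.001,"dy":0.0005,"dz":0.03,"wx":0,"wy":0,"wz":0},{"grip":0.6,"dx":-0.001,"dy":0.0005,"dz":0.046,"wx":0,"wy":0,"wz":0},{"grip":0.6,"dx":-0.001,"dy":0.0005,"dz":0.046,"wx":0,"wy":0,"wz":0},{"grip":1,"dx":-0.001,"dy":0.0005,"dz":0.046,"wx":0,"wy":0,"wz":0},{"grip":1,"dx":-0.001,"dy":0.0005,"dz":0.046,"wx":0,"wy":0,"wz":0},{"grip":1,"dx":-0.001,"dy":0.0005,"dz":0.046,"wx":0,"wy":0,"wz":0},{"grip":1,"dx":-0.001,"dy":0.0005,"dz":0.046,"wx":0,"wy":0,"wz":0},{"grip":1,"dx":-0.001,"dy":0.0005,"dz":0.046,"wx":0,"wy":0,"wz":0}]'
```

```text
t: 50.0
tcp_pos: [434.4, 70.9, 89.3]
orientation: [0.346, 0.938, -0.0, 0.0]
wrist_force: [-4.8, -4.2, 5.0]
grip_width: 0.151
grasp_force: 58.8
```

```bash
python3 -m crank '[{"grip":1,"dx":0,"dy":0,"dz":0,"wx":0,"wy":0,"wz":7},{"grip":1,"dx":0,"dy":0,"dz":0,"wx":0,"wy":0,"wz":14},{"grip":1,"dx":0,"dy":0,"dz":0,"wx":0,"wy":0,"wz":21},{"grip":1,"dx":0,"dy":0,"dz":0,"wx":0,"wy":0,"wz":28},{"grip":1,"dx":0,"dy":0,"dz":0,"wx":0,"wy":0,"wz":35},{"grip":1,"dx":0,"dy":0,"dz":0,"wx":0,"wy":0,"wz":42},{"grip":1,"dx":0,"dy":0,"dz":0,"wx":0,"wy":0,"wz":46},{"grip":1,"dx":0,"dy":0,"dz":0,"wx":0,"wy":0,"wz":46},{"grip":1,"dx":0,"dy":0,"dz":0,"wx":0,"wy":0,"wz":46}]'; python3 -c "
from fit import *
s=robot.state();print(s['moment'],s['wrist_force']);plan(535.4,156.3,295,3.1416)"
```

```text
t: 50.9
tcp_pos: [433.3, 70.2, 89.2]
orientation: [0.685, 0.729, -0.001, 0.0]
wrist_force: [-9.7, -7.7, 11.8]
grip_width: 0.153
grasp_force: 60.0
[-1.8110752   2.01074241  0.19364413] [-9.70039652 -7.69686272 11.77971645]
dx,dy,dz [ 0.0792  0.1068 -0.2061] wz -86.5 t 50.9
```

```bash
python3 -m crank '[{"grip":0.6,"dx":0,"dy":0,"dz":0,"wx":0,"wy":0,"wz":0},{"grip":0.6,"dx":0,"dy":0,"dz":0,"wx":0,"wy":0,"wz":0},{"grip":0.6,"dx":0,"dy":0,"dz":0,"wx":0,"wy":0,"wz":0},{"grip":0.6,"dx":0,"dy":0,"dz":-0.05,"wx":0,"wy":0,"wz":0},{"grip":0.6,"dx":0,"dy":0,"dz":-0.1,"wx":0,"wy":0,"wz":0},{"grip":0.6,"dx":0.079,"dy":0.107,"dz":-0.206,"wx":0,"wy":0,"wz":-86.5},{"grip":0.6,"dx":0.079,"dy":0.107,"dz":-0.206,"wx":0,"wy":0,"wz":-86.5},{"grip":0.6,"dx":0.079,"dy":0.107,"dz":-0.206,"wx":0,"wy":0,"wz":-86.5},{"grip":0.6,"dx":0.079,"dy":0.107,"dz":-0.206,"wx":0,"wy":0,"wz":-86.5},{"grip":0.6,"dx":0.079,"dy":0.107,"dz":-0.206,"wx":0,"wy":0,"wz":-86.5},{"grip":0.6,"dx":0.079,"dy":0.107,"dz":-0.206,"wx":0,"wy":0,"wz":-86.5},{"grip":0.6,"dx":0.079,"dy":0.107,"dz":-0.206,"wx":0,"wy":0,"wz":-86.5},{"grip":0.6,"dx":0.079,"dy":0.107,"dz":-0.206,"wx":0,"wy":0,"wz":-86.5},{"grip":0.6,"dx":0.079,"dy":0.107,"dz":-0.206,"wx":0,"wy":0,"wz":-86.5},{"grip":0.6,"dx":0.079,"dy":0.107,"dz":-0.206,"wx":0,"wy":0,"wz":-86.5},{"grip":0.6,"dx":0.079,"dy":0.107,"dz":-0.206,"wx":0,"wy":0,"wz":-86.5},{"grip":0.6,"dx":0.079,"dy":0.107,"dz":-0.206,"wx":0,"wy":0,"wz":-86.5}]'; python3 -c "
from marks import *
im=marks('w19')"
```

```text
t: 52.6
tcp_pos: [536.3, 156.9, 294.4]
orientation: [0.001, 1.0, 0.0, -0.0]
wrist_force: [-0.2, -0.0, 0.9]
grip_width: 0.397
grasp_force: 0.0
a [(np.float64(1.46), 140), (np.float64(1.48), 139), (np.float64(1.5), 136), (np.float64(1.44), 135)]
b [(np.float64(1.62), 129), (np.float64(1.6), 129), (np.float64(1.58), 129), (np.float64(1.56), 129)]
c [(np.float64(1.5), 154), (np.float64(1.48), 154), (np.float64(1.52), 151), (np.float64(1.46), 145)]
d [(np.float64(1.4), 155), (np.float64(1.38), 153), (np.float64(1.42), 149), (np.float64(1.36), 148)]
```

Knob d reads lowest, so I'll check its mark direction without assuming where the axis is.

```bash
python3 -c "
from marks import *
d=np.load('pics/w19.npy',allow_pickle=True).item(); im=cv2.imread('pics/w19_raw.png'); M=T(); g=cv2.cvtColor(im,cv2.COLOR_BGR2GRAY)
for n,(x,y) in ax.items():
    q=proj(d,[x,y+11,98],M).round().astype(int); w=9; s=g[q[1]-w:q[1]+w+1,q[0]-w:q[0]+w+1].astype(float)
    k,l,st,ce=cv2.connectedComponentsWithStats((s>110).astype(np.uint8)); 
    i=1+np.argmin(np.hypot(*(ce[1:]-w).T)); ys,xs=np.nonzero(l==i); P=np.array([onz(d,q[0]-w+a,q[1]-w+b,98,M)[:2] for a,b in zip(xs,ys)]); W=s[ys,xs]
    c=np.average(P,axis=0,weights=W); v=np.linalg.svd((P-c)*np.sqrt(W)[:,None])[2][0]; v*=np.sign(v[1]); print(n,len(xs),'angle',np.arctan2(v[1],-v[0]).round(3),'len',np.ptp(P@v).round(1),c.round(1))
"
```

```text
a 33 angle 1.483 len 14.0 [433.1 253. ]
b 25 angle 1.54 len 13.2 [533.4 252.5]
c 34 angle 1.506 len 14.3 [532.5  81.9]
d 42 angle 1.492 len 14.2 [432.2  82. ]
```

All four knobs are home (1.48 to 1.54) and the robot is clear, so I'm handing in.

```bash
python3 -c "
from station import robot; print(robot.hand_in())"
```

```text
the job is handed in; nothing more can be done
None
```

The job is handed in at about 53 s of robot time. The three legs present are in their matching trays (one left leg was later nudged inside its tray but still looked flat), the cover is shut and all four knobs measure about 1.5 rad after two star-order passes; the hand-in returned no verdict.

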